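Pack slide cartons into the corner of a packing tray

ROBOT

A 6-joint arm with a two-finger parallel gripper is mounted at the origin on the work surface. World frame = base frame: x ahead of the robot, y to its left, z up, the work surface at z = 0. Lengths are in m, angles in degrees, forces in N, time in s.
With the tool pointing down it reaches from about 0.375 to 0.9 m from the base axis. Payload 3.1 kg.
Tool frame: the origin (TCP) lies midway between the tips of the shut fingers; the grasp point (between the pads) lies bot.hold_point_z behind it (bot.hold_point_z is the distance from the TCP to the grasp point, in m); z points along the fingers, y is the direction in which the jaws open and shut (so a half turn about z gives the same grasp; the last joint's range is limited). The gripper opens to 87 mm and grips with 3 to 60 N. Pads are 19 mm wide; open, the fingers measure 117 mm over their backs; the gripper's body (75 mm by 190 mm) begins 51 mm behind the grasp point.
Start: joints at [-75.716, 30.224, 82.088, -0, 67.689, -10.227], TCP at [0.259, -0.569, 0.223] pointing down, gripper open.
Joint ranges: [-176.69, 176.69], [-43.24, 126.21], [12.49, 139.97], [-82, 262], [0, 151.66], [-163.58, 163.58]. Speed limits (degrees/s): [159.86, 159.86, 180, 180, 180, 180].

INTERFACE

Orientations are given as a 3x3 rotation matrix whose columns are the frame's x, y, z axes.
In Python, from rig import bot, vision, hand_in gives the robot as it stands. The module is installed in compiled form; this text tells all that it offers.
- The arm moves only by the shell command python3 -m handwheel 'ROWS'. ROWS is JSON, a list of rows, each an object of numbers: "hand": the gripper's target within -1 to 1 (fully open at 1, half-way at 0, shut at -1); "dx", "dy", "dz": the shift along the world's x, y, z in cm; "wx", "wy", "wz": the turn, a rotation vector about the world's x, y, z in rad. In form: [{"hand": .., "dx": .., "dy": .., "dz": .., "wx": .., "wy": .., "wz": ..}, ...]. A call has 1 to 10 rows; each row shifts and turns the commanded pose from where the row before left it; what a row does not reach is not made up. A row lasts 1/10 s, in which the tool goes at most 50 mm and 8.59 degrees, less where a joint would pass 70% of its speed; a pose out of reach is approached as far as the arm can. A call with a gripper value outside its range is refused whole. The fingers move at their own pace and stop on an object; the grip force is fixed at half the most. Time passes only in rows, so rows that do not move let the fingers close. It gives the time, the measured TCP pose, the force and the opening at its end, in the units of the state.
- bot.read_state(): the state, without advancing time (a new reading comes with each control period).
- vision.capture(name): name is "side" or "top" or "wrist"; returns (picture, depth): 420x560x3 uint8, red, green, blue; 420x560 float32, m along the optical axis (not along the pixel's ray), 0 where there is no reading.
- vision.get_calibration(name): a dict with "fx", "fy", "cx", "cy" (pixels), "k1" (the pictures are not rectified: a ray, as slopes to the right and down, at radius r is drawn at 1 + k1 r^2 times it, then the intrinsics apply), "rvec" (rotation vector, rad) and "tvec" (3), from world to camera coordinates, as OpenCV has them. Camera axes: x right, y down, z forward; pixel columns grow to the right and rows downward; lengths in m; the calibration is good to about 2 mm. A picture is of the moment at which its call begins: read the wrist's pose just before it. get_calibration takes no time and is no camera call; for the wrist camera it gives the pose at the moment of the call.
- hand_in(): hands the job in, once; it reports no verdict.
The state is a dict: "time_s": time; "joint_positions": joint angles; "qvel": joint speeds; "tau": joint torques, N m; "position": TCP position; "tcp_rot": TCP orientation; "force": force on the tool from outside, world axes, zero at the start; "moment": the same for the moment, N m; "opening": opening from 0.0 (shut) to 1.0 (fully open).
Only numpy, scipy, OpenCV 4.12 (cv2) and the standard library are available. Lean on these libraries where they do the work, as an engineer would, in place of code of your own. Each camera call takes 0.05 s, during which the arm holds its last target.

TASK

Pack the two slide cartons upright across the black tray: first set the wide one down gently and press it home into the corner of end stop and side fence, and only then bring the thin one as gently, flush against the wide carton and the side fence; then slide the metal keeper up to close the row with no gap left, and let go. Give the wide carton against the end stop, and at last the keeper against the row, a steady press of about 15 N for half a second, never 40 N or more, since they hold glass. Leave the other things on the bench where they are.

Things in the scene. Friction and masses are not known exactly. Their poses are not given: they have to be found in the camera images.
- wide_carton_mid (a point): paper-white box 58 wide (own x axis) x 84 long (own y) x 44 high (own z, up), with a brown band; 230 g or so. It stands on the bench; the point is its centre, half-way up. Both ends are alike for the job. Rigid
- thin_carton_mid (a point): paper-white box 36 wide (own x axis) x 84 long (own y) x 44 high (own z, up), with a brown band; 145 g or so. It stands on the bench; the point is its centre, half-way up. Both ends are alike for the job. Rigid
- corner (a point): reference corner of the fixed black tray: where the inner faces of the tall bright end stop and side fence meet, on the bed, 6 mm above the bench. Its x axis runs along the side fence away from the end stop (the row grows this way), y across the tray away from the side fence, z up. Yaw of x is about 1.3 to 1.75 rad
- tray: the tray itself, same axes, origin 6 mm below the corner point. Bed 240 long (x) and 99 wide (y) inside; end stop (at x=0) and side fence (at y=0) 10 thick, tops 30 above the bed; the other long side is a lip 6 thick, 4 above the bed; the far end is open. A finger beside a carton keeps it off its neighbour, so cartons are set down clear and then pushed
- end_stop: the tall end stop of the tray, a rigid plate fixed to it; origin and axes those of the tray
- keeper_back (a point): centre of the upright rear face of the keeper, a metal block 22 thick (tray x), 70 wide (y), 34 high, standing across the bed near the open end; push this face towards the end stop. Axes as the tray; the point is 18 above the bed and 45 from the side fence; the front face that meets the row is 22 nearer the end stop
- keeper (a joint): travel of the keeper towards the end stop, in m; at 0 its front face is 190 mm from the end stop, so with both cartons tight (58 + 36) it closes on the row at 0.096. It slides stiffly (about 3 N plus damping, 8 N per m/s) and stays where it is left
- canister_a: grey plastic objective canister, 37 dia x 52 mm; a bystander, origin under its centre
- canister_b: grey plastic objective canister, 37 dia x 64 mm; a bystander, origin under its centre
- jar: amber glass jar with black cap, 56 dia x 75 mm; a bystander, origin under its centre
- dish: shallow glass dish, 80 dia x 16 mm; a bystander, origin under its centre
- eyepiece: dark metal eyepiece standing on its barrel, 34 dia x 50 mm; a bystander, origin under its centre
- brush: small cleaning brush lying on the bench; a bystander

How it is judged (in metres and radians):
On the way, in this order (a step that is already met when the one before it is completed fails the run):
1. the wide carton stands in the corner and is pressed against the end stop with over 8 N for 0.2 s, while the thin carton is still outside the tray (x of wide_carton_mid in the frame of corner between 0.025 and 0.0315 m and y of wide_carton_mid in the frame of corner between 0.038 and 0.0445 m and z of wide_carton_mid in the frame of corner between 0.018 and 0.026 m and angle between the y axis of wide_carton_mid and the y axis of corner, either way round below 0.05 rad and angle between the z axis of wide_carton_mid and the z axis of corner, either way round below 0.05 rad and (x of thin_carton_mid in the frame of corner above 0.25 m or x of thin_carton_mid in the frame of corner below -0.02 m or y of thin_carton_mid in the frame of corner above 0.125 m or y of thin_carton_mid in the frame of corner below -0.02 m) and contact force between wide_carton and end_stop above 8 N), for 0.2 s.
2. with the thin carton in place and the keeper closed on it, the row is pressed together with over 8 N between the cartons for 0.2 s (x of thin_carton_mid in the frame of corner between 0.07 and 0.0795 m and y of thin_carton_mid in the frame of corner between 0.038 and 0.0445 m and z of thin_carton_mid in the frame of corner between 0.018 and 0.026 m and angle between the y axis of thin_carton_mid and the y axis of corner, either way round below 0.05 rad and angle between the z axis of thin_carton_mid and the z axis of corner, either way round below 0.05 rad and value of joint keeper above 0.0925 m and contact force between wide_carton and thin_carton above 8 N), for 0.2 s.
At the end, for the whole second after the job is handed in: Cartons upright on the bed, square to the tray within 0.05 rad, within 2.5 mm of the side fence; the wide one within 2.5 mm of the end stop, the thin one beyond it within 3.5 mm of its tight place; keeper joint above 0.0925, that is within 3.5 mm of fully closed; all released, at rest (x of wide_carton_mid in the frame of corner between 0.025 and 0.0315 m and y of wide_carton_mid in the frame of corner between 0.038 and 0.0445 m and z of wide_carton_mid in the frame of corner between 0.018 and 0.026 m and angle between the y axis of each of wide_carton_mid, thin_carton_mid and the y axis of corner, either way round below 0.05 rad and angle between the z axis of each of wide_carton_mid, thin_carton_mid and the z axis of corner, either way round below 0.05 rad and x of thin_carton_mid in the frame of corner between 0.07 and 0.0795 m and y of thin_carton_mid in the frame of corner between 0.038 and 0.0445 m and z of thin_carton_mid in the frame of corner between 0.018 and 0.026 m and value of joint keeper above 0.0925 m and linear speed of each of wide_carton, thin_carton below 0.01 m/s); the robot touches nothing.
It fails at once if the glass is crammed: 40 N or more between the wide carton and the end stop or between the two cartons (contact force between wide_carton and end_stop above 40 N or contact force between wide_carton and thin_carton above 40 N).
It fails at once if a carton is dropped or forced down or into the tray: over 70 N between a carton and the tray (contact force between any of wide_carton, thin_carton and tray above 70 N).
It fails at once if a bystander is moved more than 30 mm (distance of any of canister_a, canister_b, jar, dish, eyepiece, brush from where it was at the start of the episode above 0.03 m).
It also fails if it takes over 72 s, if anything falls off the work surface, if the arm or the gripper's body presses on something with over 40 N, if the wrist force passes 120 N, or if a joint passes its speed limit or range.

## Working session

There is one attempt and no reset: what is moved stays moved. The work goes in short steps, Python scripts to look and compute and a shell command to move; the robot and the scene stay as the last step left them, time stands still between calls to the robot, and variables do not carry over. Pictures are saved under pics/ and viewed, and the job is handed in when it is done.

```bash
mkdir -p pics
cat > h.py <<'E'
import numpy as np, cv2
from rig import bot, vision
def cap(n,fn=None):
    s=bot.read_state(); c=vision.get_calibration(n); p,d=vision.capture(n)
    if fn: cv2.imwrite('pics/'+fn+'.png',p[:,:,::-1])
    return p,d,c
def ray(c,uv):
    K=np.array([[c['fx'],0,c['cx']],[0,c['fy'],c['cy']],[0,0,1.]])
    uv=np.atleast_2d(np.array(uv,float))
    xd=(uv-[c['cx'],c['cy']])/[c['fx'],c['fy']]
    xy=cv2.undistortPoints(uv.reshape(-1,1,2),K,np.array([c['k1'],0,0,0.])).reshape(-1,2)
    R=cv2.Rodrigues(np.array(c['rvec'],float))[0]; t=np.array(c['tvec'],float).reshape(3)
    d=np.c_[xy,np.ones(len(xy))]@R; o=-R.T@t
    return o,d
def plane(c,uv,z):
    o,d=ray(c,uv); return o+d*((z-o[2])/d[:,2])[:,None]
def cloud(c,D):
    v,u=np.mgrid[0:D.shape[0],0:D.shape[1]]
    o,d=ray(c,np.c_[u.ravel(),v.ravel()])
    return (o+d*D.ravel()[:,None]).reshape(*D.shape,3)
E
python3 - <<'E'
from h import *
print(bot.hold_point_z, bot.read_state())
for n in ['top','side','wrist']:
    p,d,c=cap(n,n+'0'); print(n,c)
E
```

```text
0.0187 {'time_s': 0.0, 'joint_positions': array([-7.57167721e+01,  3.02768823e+01,  8.21570086e+01, -3.95051488e-05,
        6.76880217e+01, -1.02288293e+01]), 'qvel': array([-0.02964962, -0.05558551,  0.09388783, -0.01747847, -0.0299898 ,
        0.01337062]), 'tau': array([ 2.65023664e-04, -4.40037704e+01, -1.76593834e+01,  6.33148011e-02,
        5.82917745e-02, -1.70504159e-04]), 'position': array([ 0.25913105, -0.56794598,  0.22159051]), 'tcp_rot': array([[ 9.09873974e-01,  4.14884412e-01, -5.25572779e-04],
       [ 4.14884574e-01, -9.09871716e-01,  2.06184337e-03],
       [ 3.77222870e-04, -2.09406966e-03, -9.99997736e-01]]), 'force': array([ 0.3566866 ,  1.06568919, -0.11778844]), 'moment': array([ 0.04223883, -0.00175348,  0.00078431]), 'opening': 0.9990443314912465}
top {'fx': 531.2181289441838, 'fy': 531.2181289441838, 'cx': 275.3924518077263, 'cy': 213.34287909534703, 'k1': 0.061022166070007475, 'rvec': array([ 2.13033819, -2.10298958,  0.18651338]), 'tvec': array([0.03894315, 0.58042771, 1.06908294])}
side {'fx': 545.8874853401754, 'fy': 545.8874853401754, 'cx': 279.5732936584924, 'cy': 219.47486277209336, 'k1': -0.060597992563763574, 'rvec': array([ 0.97589056, -2.4471669 ,  1.0985741 ]), 'tvec': array([0.44589076, 0.28702136, 1.02271048])}
wrist {'fx': 361.64331860824024, 'fy': 361.64331860824024, 'cx': 284.87200116355945, 'cy': 216.70330834728372, 'k1': -0.08960042436251482, 'rvec': array([-2.42941983,  1.56028309,  0.23359314]), 'tvec': array([-0.62383615, -0.03492662,  0.39057261])}
```

View pics/top0.png

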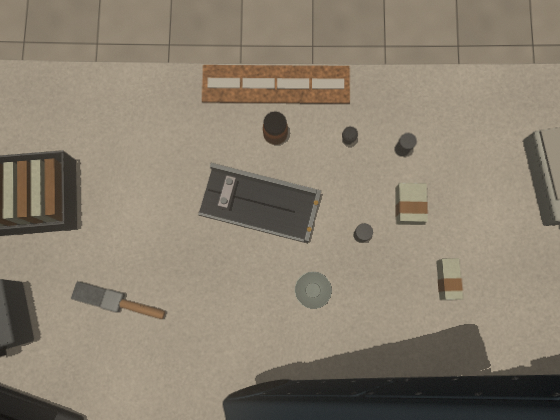

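View pics/side0.png

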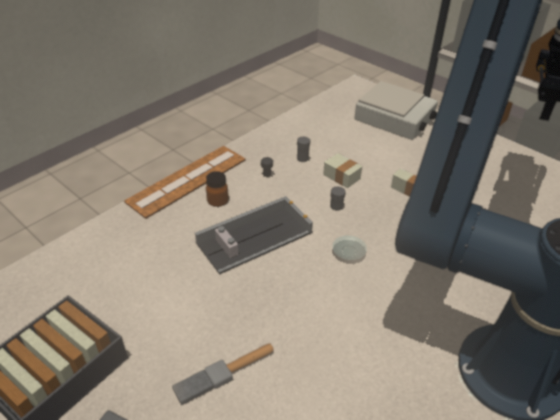

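View pics/wrist0.png

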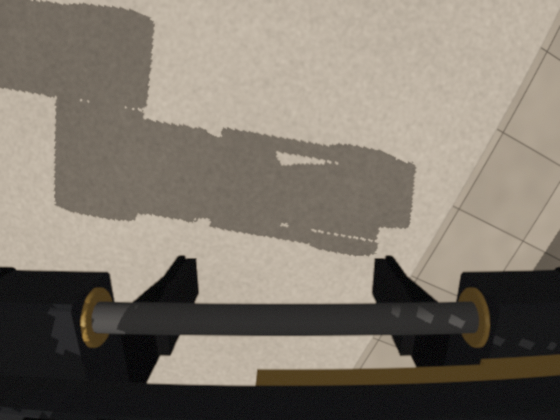

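The top view shows the tray at (200–320, 165–240), with its end stop at the right. The wide carton is at about (412, 203), the thin one at (450, 279) and the keeper at (227, 192). Next I'll zoom in and measure.

Run:
```python
from h import *
p,d,c=cap('top')
z=cv2.resize(p[140:320,180:480],None,fx=2.6,fy=2.6,interpolation=cv2.INTER_CUBIC)
cv2.imwrite('pics/topz.png',z[:,:,::-1])
P=cloud(c,d); ok=d>0
print(ok.mean())
g=lambda u,v:np.round(P[v,u],4)
for q in [(380,250),(412,190),(450,270),(270,200),(340,270)]: print(q,g(*q))
```

```text
0.9958545918367347
(380, 250) [ 5.117e-01 -1.823e-01 -3.000e-04]
(412, 190) [ 0.6361 -0.2449  0.0448]
(450, 270) [ 0.4666 -0.3163  0.0461]
(270, 200) [0.62   0.0596 0.0028]
(340, 270) [ 0.4664 -0.0943  0.0048]
```

View pics/topz.png

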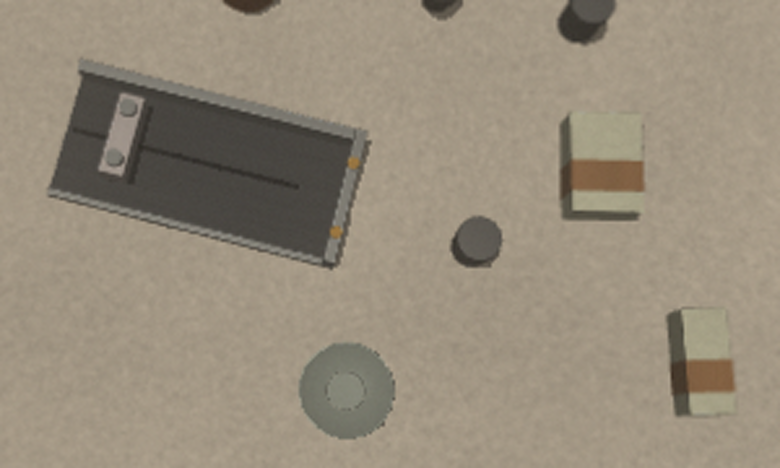

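The side fence is the upper long side, the end stop is at the right with orange marks, and the lip faces the robot. canister_a sits at (363, 233), between the tray and the cartons.

```bash
cat > m.py <<'E'
from h import *
def rect(mask,c,z):
    cs,_=cv2.findContours(mask.astype(np.uint8),cv2.RETR_EXTERNAL,cv2.CHAIN_APPROX_NONE)
    k=max(cs,key=cv2.contourArea)[:,0,:]
    X=plane(c,k,z)[:,:2]*1000
    return cv2.minAreaRect(X.astype(np.float32))
if __name__=='__main__':
    p,d,c=cap('top'); P=cloud(c,d); Z=P[...,2]
    hsv=cv2.cvtColor(p,cv2.COLOR_RGB2HSV)
    for n,(u0,v0,u1,v1) in dict(wide=(385,175,440,230),thin=(430,250,475,310)).items():
        m=np.zeros(Z.shape,bool); m[v0:v1,u0:u1]=(Z[v0:v1,u0:u1]>0.038)&(Z[v0:v1,u0:u1]<.06)
        print(n,rect(m,c,.044),np.median(Z[m]))
    # tray
    m=np.zeros(Z.shape,bool); m[155:250,190:330]=True
    X,Y=P[...,0],P[...,1]
    f=m&(Z>.027)
    cv2.imwrite('pics/fm.png',cv2.resize((f*255).astype(np.uint8)[150:250,190:330],None,fx=4,fy=4,interpolation=0))
    print(np.percentile(Z[f],[5,50,95]))
    g=m&(hsv[...,2]>90)&(hsv[...,1]<60)
    cv2.imwrite('pics/gray.png',cv2.resize((hsv[...,2])[150:250,190:330],None,fx=5,fy=5,interpolation=0))
E
python3 m.py
```

```text
wide ((610.284423828125, -245.56930541992188), (82.99060821533203, 60.607093811035156), 0.4061402380466461) 0.04383913486706925
thin ((449.37042236328125, -318.6316833496094), (85.00939178466797, 38.75498962402344), 3.432553768157959) 0.04393114703594825
[0.03088463 0.03687854 0.05042323]
```

Run:
```python
import cv2,numpy as np
a=cv2.resize(cv2.imread('pics/fm.png'),(700,500)); b=cv2.imread('pics/gray.png')
cv2.imwrite('pics/c1.png',cv2.resize(np.vstack([a,b]),(560,800))[:,:])
cv2.imwrite('pics/c1.png',cv2.resize(np.hstack([a,b]),(800,290)))
```

```text
(no output)
```

View pics/c1.png

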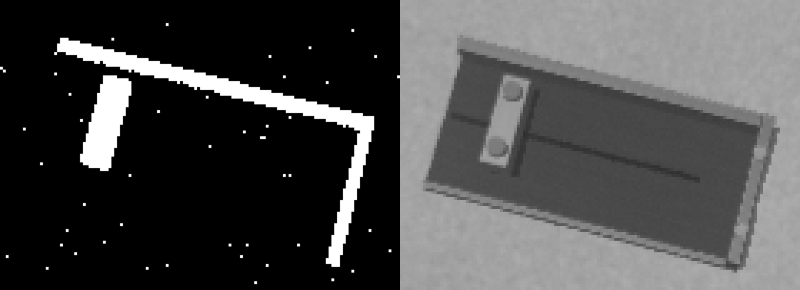

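Run:
```python
from m import *
p,d,c=cap('top'); P=cloud(c,d); Z=P[...,2]
m=np.zeros(Z.shape,bool); m[155:250,190:330]=True
f=(m&(Z>.027)).astype(np.uint8); f=cv2.medianBlur(f,3)
n,lab,st,ce=cv2.connectedComponentsWithStats(f)
o=np.argsort(-st[1:,4])+1
L=lab==o[0]; K=lab==o[1]; print(st[o[:3]])
v,u=np.nonzero(L); X=plane(c,np.c_[u,v],.036)[:,:2]
kp=rect(K,c,.042 if 0 else .040); print('keeper',kp)
# split: iterative fit
def fit(X): 
    a=cv2.fitLine(X.astype(np.float32),cv2.DIST_HUBER,0,1e-6,1e-6).ravel(); return a[2:],a[:2]
yaw=np.radians(75)
fence=X[u<295]; stop=X[(v>205)]
pf,df=fit(fence); ps,ds=fit(stop)
print('fence yaw',np.degrees(np.arctan2(df[1],df[0])),'stop',np.degrees(np.arctan2(ds[1],ds[0])))
if df[1]<0: df=-df
if ds[0]>0: ds=-ds
# tray x axis: df ; y axis ds approx; combine
x=df/np.linalg.norm(df); y=np.array([-x[1],x[0]])
print('widths',np.percentile((fence-pf)@y,[2,98]),np.percentile((stop-ps)@np.array([-ds[1],ds[0]]),[2,98]))
A=np.c_[df,-ds]; s=np.linalg.solve(A,ps-pf); I=pf+df*s[0]
print('I',I,'corner',I+5e-3*x+5e-3*y,'yaw',np.degrees(np.arctan2(x[1],x[0])))
for nme,u0,v0 in []: pass
```

```text
[[210 163 111  79 832]
 [218 176  18  33 349]]
keeper ((628.8482055664062, 152.5377197265625), (23.897451400756836, 71.68973541259766), 76.23542022705078)
fence yaw 76.01449 stop -14.4477005
widths [-0.00576188  0.00583775] [-0.00486775  0.00478772]
I [ 0.63100034 -0.04597465] corner [ 0.62735695 -0.03991448] yaw 76.01449
```

The measured geometry is:

| Item | Measurement |
|---|---|
| Tray corner | about (0.627, −0.040), yaw 75.9° |
| Wide carton | about (0.610, −0.2465), long axis 0.4° |
| Thin carton | about (0.449, −0.320), long axis 3.4° |

I'll start by moving above the wide carton.

```bash
python3 -m handwheel '[{"hand":1,"dx":2,"dy":2,"wz":-0.035},{"hand":1,"dx":3,"dy":2.5,"wz":-0.035},{"hand":1,"dx":3,"dy":2.8,"wz":-0.035},{"hand":1,"dx":3,"dy":2.8,"wz":-0.035},{"hand":1,"dx":3,"dy":2.8,"wz":-0.035},{"hand":1,"dx":3,"dy":2.8,"wz":-0.035},{"hand":1,"dx":3,"dy":2.8,"wz":-0.035},{"hand":1,"dx":3,"dy":2.8,"wz":-0.035},{"hand":1,"dx":3,"dy":2.8,"wz":-0.035},{"hand":1,"dx":3,"dy":2.8,"wz":-0.035}]'
python3 -m handwheel '[{"hand":1,"dx":3,"dy":2.7,"wz":-0.035},{"hand":1,"dx":2.1,"dy":2.3,"wz":-0.035},{"hand":1,"dx":1,"dy":1},{"hand":1},{"hand":1}]'
python3 - <<'E'
from h import *
print(bot.read_state())
cap('wrist','w1')
E
```

```text
{'time_s': 0.3, 'joint_positions': array([-7.57164255e+01,  3.02422348e+01,  8.21081621e+01,  9.96800863e-04,
        6.76866540e+01, -1.02308427e+01]), 'qvel': array([-0.08642469, -0.15857881, -0.11431312,  0.05758465, -0.00979111,
        0.10857824]), 'tau': array([ 5.45458024e-04, -4.39560771e+01, -1.76552063e+01,  6.31456613e-02,
        5.49707806e-02, -1.12945743e-04]), 'position': array([ 0.25926687, -0.56844366,  0.22223349]), 'tcp_rot': array([[ 9.09859646e-01,  4.14916140e-01, -1.43947162e-04],
       [ 4.14916144e-01, -9.09859437e-01,  6.30638979e-04],
       [ 1.30690607e-04, -6.33518960e-04, -9.99999791e-01]]), 'force': array([ 0.3185296 ,  0.22043423, -0.23597042]), 'moment': array([0.01513345, 0.02010588, 0.04496383]), 'opening': 1.0009948595511613}invalid input
invalid input
```

View pics/w1.png

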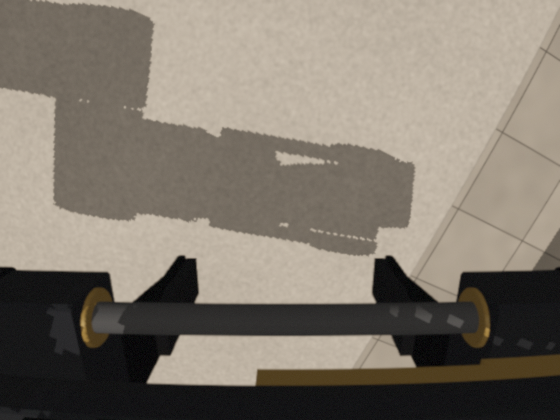

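The move was refused because every row needs all its fields. Nothing moved, and the wrist view is unchanged.

```bash
python3 -m handwheel '[{"hand":1,"dx":2,"dy":2,"dz":0,"wx":0,"wy":0,"wz":-0.035},{"hand":1,"dx":3,"dy":2.5,"dz":0,"wx":0,"wy":0,"wz":-0.035},{"hand":1,"dx":3,"dy":2.8,"dz":0,"wx":0,"wy":0,"wz":-0.035},{"hand":1,"dx":3,"dy":2.8,"dz":0,"wx":0,"wy":0,"wz":-0.035},{"hand":1,"dx":3,"dy":2.8,"dz":0,"wx":0,"wy":0,"wz":-0.035},{"hand":1,"dx":3,"dy":2.8,"dz":0,"wx":0,"wy":0,"wz":-0.035},{"hand":1,"dx":3,"dy":2.8,"dz":0,"wx":0,"wy":0,"wz":-0.035},{"hand":1,"dx":3,"dy":2.8,"dz":0,"wx":0,"wy":0,"wz":-0.035},{"hand":1,"dx":3,"dy":2.8,"dz":0,"wx":0,"wy":0,"wz":-0.035},{"hand":1,"dx":3,"dy":2.8,"dz":0,"wx":0,"wy":0,"wz":-0.035}]'
python3 -m handwheel '[{"hand":1,"dx":3,"dy":2.7,"dz":0,"wx":0,"wy":0,"wz":-0.035},{"hand":1,"dx":2.1,"dy":2.3,"dz":0,"wx":0,"wy":0,"wz":-0.035},{"hand":1,"dx":1,"dy":1,"dz":0,"wx":0,"wy":0,"wz":0},{"hand":1,"dx":0,"dy":0,"dz":0,"wx":0,"wy":0,"wz":0},{"hand":1,"dx":0,"dy":0,"dz":0,"wx":0,"wy":0,"wz":0}]'
python3 - <<'E'
from h import *
cap('wrist','w2')
E
```

```text
time_s: 1.35
position: [0.5504, -0.2984, 0.2227]
tcp_rot: [[0.997, 0.076, 0.0], [0.076, -0.997, -0.0], [0.0, 0.0, -1.0]]
force: [-0.2, -1.1, -0.1]
opening: 1.004
time_s: 1.85
position: [0.6095, -0.2404, 0.2224]
tcp_rot: [[1.0, 0.008, -0.001], [0.008, -1.0, -0.001], [-0.001, 0.001, -1.0]]
force: [-0.1, -1.0, 0.5]
opening: 0.998
```

View pics/w2.png

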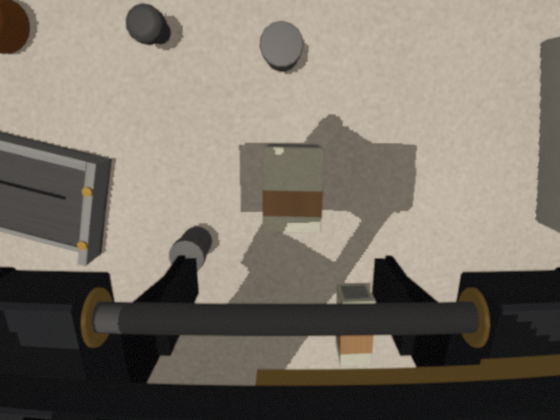

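The wrist view shows the wide carton's top at (263–323, 145–230), with canister_a at (190, 250). I'll measure it again from here, and the tray corner too.

Run:
```python
from m import *
p,d,c=cap('wrist'); P=cloud(c,d); Z=P[...,2]
m=np.zeros(Z.shape,bool); m[120:245,225:345]=True
m&=(Z>.038)&(Z<.055); m=cv2.medianBlur(m.astype(np.uint8),3)
print(rect(m,c,.044), np.median(Z[m>0]))
# end stop top corners seen in wrist
m=np.zeros(Z.shape,bool); m[130:270,0:125]=True
m&=(Z>.028)&(Z<.045); m=cv2.medianBlur(m.astype(np.uint8),3)
cv2.imwrite('pics/ws.png',m[120:280,0:140]*255)
v,u=np.nonzero(m); X=plane(c,np.c_[u,v],.036)[:,:2]
def fit(X): 
    a=cv2.fitLine(X.astype(np.float32),cv2.DIST_HUBER,0,1e-6,1e-6).ravel(); return a[2:],a[:2]
s=X[v>185]; f=X[u<70]
ps,ds=fit(s); pf,df=fit(f[f[:,0]>.62]); 
t=np.linalg.solve(np.c_[df,-ds],ps-pf); I=pf+df*t[0]
print(ps,ds,pf,df,I)
```

```text
((612.8859252929688, -247.11407470703125), (58.42489242553711, 83.77448272705078), 89.2320785522461) 0.042525095834265864
[ 0.57305884 -0.03405983] [ 0.96787125 -0.2514463 ] [0.64894646 0.01003126] [0.23878835 0.97107166] [ 0.63419855 -0.04994351]
```

```bash
python3 -m handwheel '[{"hand":1,"dx":0.2,"dy":-0.7,"dz":-1,"wx":0,"wy":0,"wz":-0.01},{"hand":1,"dx":0,"dy":0,"dz":-3,"wx":0,"wy":0,"wz":0},{"hand":1,"dx":0,"dy":0,"dz":-3,"wx":0,"wy":0,"wz":0},{"hand":1,"dx":0,"dy":0,"dz":-3,"wx":0,"wy":0,"wz":0},{"hand":1,"dx":0,"dy":0,"dz":-3,"wx":0,"wy":0,"wz":0},{"hand":1,"dx":0,"dy":0,"dz":-3,"wx":0,"wy":0,"wz":0},{"hand":1,"dx":0,"dy":0,"dz":-3,"wx":0,"wy":0,"wz":0},{"hand":1,"dx":0,"dy":0,"dz":-1.5,"wx":0,"wy":0,"wz":0},{"hand":1,"dx":0,"dy":0,"dz":-0.5,"wx":0,"wy":0,"wz":0},{"hand":0,"dx":0,"dy":0,"dz":0,"wx":0,"wy":0,"wz":0}]'
python3 -m handwheel '[{"hand":-0.5,"dx":0,"dy":0,"dz":0,"wx":0,"wy":0,"wz":0},{"hand":-0.5,"dx":0,"dy":0,"dz":0,"wx":0,"wy":0,"wz":0},{"hand":-0.5,"dx":0,"dy":0,"dz":0,"wx":0,"wy":0,"wz":0},{"hand":-0.5,"dx":0,"dy":0,"dz":0,"wx":0,"wy":0,"wz":0},{"hand":-0.5,"dx":0,"dy":0,"dz":0,"wx":0,"wy":0,"wz":0}]'
```

```text
time_s: 2.95
position: [0.6121, -0.2472, 0.0122]
tcp_rot: [[1.0, -0.003, -0.0], [-0.003, -1.0, 0.0], [-0.0, -0.0, -1.0]]
force: [1.0, -0.1, -1.0]
opening: 0.965
time_s: 3.45
position: [0.613, -0.2471, 0.0137]
tcp_rot: [[1.0, -0.002, 0.002], [-0.002, -1.0, -0.001], [0.002, 0.001, -1.0]]
force: [-0.0, 0.2, 5.3]
opening: 0.663
```

```bash
python3 -m handwheel '[{"hand":-0.5,"dx":0,"dy":0,"dz":1,"wx":0,"wy":0,"wz":0},{"hand":-0.5,"dx":0,"dy":0,"dz":2.5,"wx":0,"wy":0,"wz":0},{"hand":-0.5,"dx":0,"dy":0,"dz":3,"wx":0,"wy":0,"wz":0},{"hand":-0.5,"dx":0,"dy":0,"dz":3,"wx":0,"wy":0,"wz":0},{"hand":-0.5,"dx":0,"dy":2,"dz":2,"wx":0,"wy":0,"wz":-0.03},{"hand":-0.5,"dx":-0.3,"dy":3,"dz":0.5,"wx":0,"wy":0,"wz":-0.03},{"hand":-0.5,"dx":-0.3,"dy":3,"dz":0,"wx":0,"wy":0,"wz":-0.04},{"hand":-0.5,"dx":-0.3,"dy":3,"dz":0,"wx":0,"wy":0,"wz":-0.04},{"hand":-0.5,"dx":-0.3,"dy":3,"dz":0,"wx":0,"wy":0,"wz":-0.04},{"hand":-0.5,"dx":0,"dy":3,"dz":0,"wx":0,"wy":0,"wz":-0.04}]'
python3 -m handwheel '[{"hand":-0.5,"dx":0,"dy":3,"dz":0,"wx":0,"wy":0,"wz":-0.024},{"hand":-0.5,"dx":-0.2,"dy":3,"dz":0,"wx":0,"wy":0,"wz":0},{"hand":-0.5,"dx":0,"dy":3,"dz":0,"wx":0,"wy":0,"wz":0},{"hand":-0.5,"dx":0,"dy":1.9,"dz":0,"wx":0,"wy":0,"wz":0},{"hand":-0.5,"dx":0,"dy":0,"dz":0,"wx":0,"wy":0,"wz":0},{"hand":-0.5,"dx":0,"dy":0,"dz":0,"wx":0,"wy":0,"wz":0}]'
python3 - <<'E'
from h import *
cap('wrist','w3');cap('top','t3')
E
```

```text
time_s: 4.45
position: [0.599, -0.0751, 0.1325]
tcp_rot: [[0.975, -0.222, -0.002], [-0.222, -0.975, 0.001], [-0.002, -0.0, -1.0]]
force: [0.8, 0.0, -2.4]
opening: 0.667
time_s: 5.05
position: [0.598, 0.0326, 0.1325]
tcp_rot: [[0.97, -0.242, -0.001], [-0.242, -0.97, -0.0], [-0.0, 0.0, -1.0]]
force: [1.3, 0.4, -2.5]
opening: 0.665
```

View pics/w3.png

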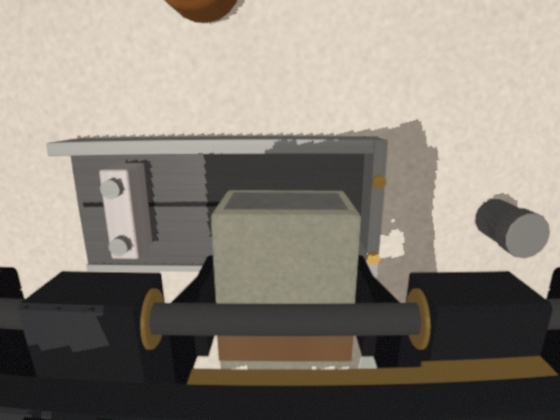

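View pics/t3.png

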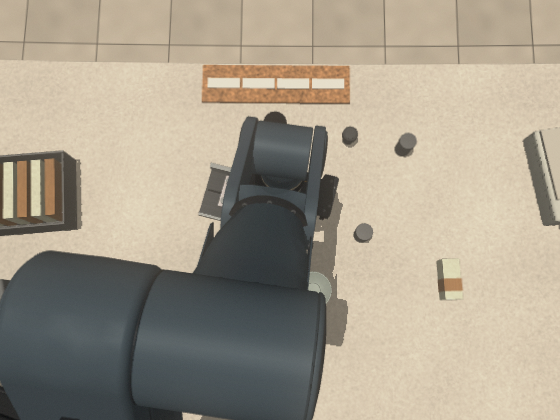

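The wrist view shows the carton held level at (215–357, 190–360). The fence runs along rows 138–153 and the end stop along columns 372–387. I'll measure the tray again from here.

Run:
```python
from m import *
p,d,c=cap('wrist'); P=cloud(c,d); Z=P[...,2]
m=np.zeros(Z.shape,bool); m[125:270,40:400]=True
m&=(Z>.028)&(Z<.045); m=cv2.medianBlur(m.astype(np.uint8),3)
cv2.imwrite('pics/ws.png',m*255)
v,u=np.nonzero(m); X=plane(c,np.c_[u,v],.036)[:,:2]; zz=Z[v,u]
def fit(X): 
    a=cv2.fitLine(X.astype(np.float32),cv2.DIST_HUBER,0,1e-6,1e-6).ravel(); return a[2:],a[:2]
s=X[(v>165)&(u>360)]; f=X[(v<160)&(u<350)&(u>60)]
print(len(s),len(f),np.median(zz))
ps,ds=fit(s); pf,df=fit(f)
w=lambda A,p,d:np.percentile((A-p)@np.array([-d[1],d[0]]),[3,97])
t=np.linalg.solve(np.c_[df,-ds],ps-pf); I=pf+df*t[0]
print(ds,df,I,w(s,ps,ds),w(f,pf,df),np.degrees(np.arctan2(df[1],df[0])))
# carton top
m=np.zeros(Z.shape,bool); m[180:260,205:365]=True
h=Z[180:260,230:340]; print(np.percentile(h,[10,50,90]))
m&=(Z>.12)
ys,xs=np.nonzero(m); print(xs.min(),xs.max(),ys.min(),ys.max())
for q in [(200,285),(205,285),(215,285),(230,285),(250,285)]: print(q,P[q])
```

```text
1526 4138 0.034716437322796
[ 0.97268885 -0.23211282] [0.24067931 0.9706047 ] [ 0.6345533  -0.04515808] [-0.00528228  0.00547518] [-0.0046923   0.00468608] 76.07336
[0.00495234 0.16055487 0.16181326]
206 364 180 259
(200, 285) [0.63819366 0.02153785 0.14018715]
(205, 285) [0.63832606 0.02150828 0.14912447]
(215, 285) [0.63766431 0.02167938 0.16128422]
(230, 285) [0.63154817 0.02321433 0.16048431]
(250, 285) [0.62408193 0.02508915 0.16207362]
```

View pics/ws.png

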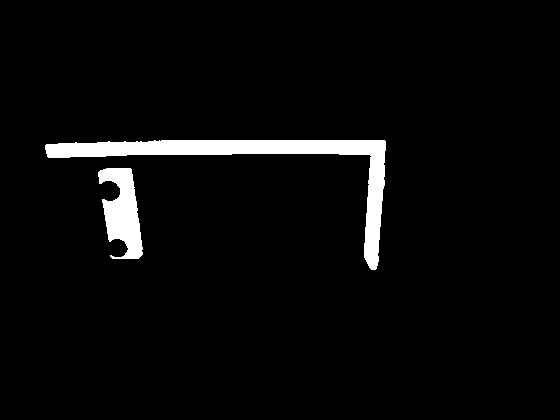

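```bash
python3 -m handwheel '[{"hand":-0.5,"dx":0.1,"dy":0.5,"dz":-1,"wx":0,"wy":0,"wz":0},{"hand":-0.5,"dx":0,"dy":0,"dz":-2.5,"wx":0,"wy":0,"wz":0},{"hand":-0.5,"dx":0,"dy":0,"dz":-2.5,"wx":0,"wy":0,"wz":0},{"hand":-0.5,"dx":0,"dy":0,"dz":-2.5,"wx":0,"wy":0,"wz":0},{"hand":-0.5,"dx":0,"dy":0,"dz":-1.3,"wx":0,"wy":0,"wz":0},{"hand":-0.5,"dx":0,"dy":0,"dz":-0.5,"wx":0,"wy":0,"wz":0},{"hand":-0.5,"dx":0,"dy":0,"dz":-0.3,"wx":0,"wy":0,"wz":0},{"hand":-0.5,"dx":0,"dy":0,"dz":0,"wx":0,"wy":0,"wz":0},{"hand":-0.5,"dx":0,"dy":0,"dz":0,"wx":0,"wy":0,"wz":0}]'
python3 -m handwheel '[{"hand":-0.5,"dx":0,"dy":0,"dz":-0.1,"wx":0,"wy":0,"wz":0},{"hand":-0.5,"dx":0,"dy":0,"dz":0,"wx":0,"wy":0,"wz":0}]'
python3 -m handwheel '[{"hand":-0.5,"dx":0,"dy":0,"dz":-0.1,"wx":0,"wy":0,"wz":0},{"hand":-0.5,"dx":0,"dy":0,"dz":0,"wx":0,"wy":0,"wz":0}]'
```

```text
time_s: 6.1
position: [0.6002, 0.0373, 0.0276]
tcp_rot: [[0.97, -0.244, 0.002], [-0.244, -0.97, -0.0], [0.002, -0.0, -1.0]]
force: [0.0, -0.1, -1.8]
opening: 0.667
time_s: 6.3
position: [0.5997, 0.0374, 0.0262]
tcp_rot: [[0.97, -0.244, 0.001], [-0.244, -0.97, -0.0], [0.001, -0.0, -1.0]]
force: [-1.2, -0.7, -1.7]
opening: 0.666
time_s: 6.5
position: [0.5993, 0.0374, 0.0246]
tcp_rot: [[0.97, -0.244, 0.0], [-0.244, -0.97, -0.0], [0.0, 0.0, -1.0]]
force: [-0.6, 0.3, -1.8]
opening: 0.67
```

```bash
for i in 1; do python3 -m handwheel '[{"hand":-0.5,"dx":0,"dy":0,"dz":-0.2,"wx":0,"wy":0,"wz":0},{"hand":-0.5,"dx":0,"dy":0,"dz":0,"wx":0,"wy":0,"wz":0}]'; done
python3 -m handwheel '[{"hand":-0.5,"dx":0,"dy":0,"dz":-0.1,"wx":0,"wy":0,"wz":0},{"hand":-0.5,"dx":0,"dy":0,"dz":0,"wx":0,"wy":0,"wz":0}]'
python3 -m handwheel '[{"hand":-0.5,"dx":0,"dy":0,"dz":-0.1,"wx":0,"wy":0,"wz":0},{"hand":-0.5,"dx":0,"dy":0,"dz":0,"wx":0,"wy":0,"wz":0}]'
```

```text
time_s: 6.7
position: [0.5991, 0.0374, 0.0223]
tcp_rot: [[0.97, -0.244, -0.001], [-0.244, -0.97, 0.0], [-0.001, 0.0, -1.0]]
force: [-0.5, -0.3, -2.7]
opening: 0.664
time_s: 6.9
position: [0.5992, 0.0373, 0.0213]
tcp_rot: [[0.97, -0.244, -0.0], [-0.244, -0.97, 0.0], [-0.0, 0.0, -1.0]]
force: [0.2, 0.1, -2.0]
opening: 0.663
time_s: 7.1
position: [0.5992, 0.0374, 0.0204]
tcp_rot: [[0.97, -0.244, -0.0], [-0.244, -0.97, 0.0], [-0.0, 0.0, -1.0]]
force: [-0.2, -0.1, -1.5]
opening: 0.661
```

```bash
python3 -m handwheel '[{"hand":-0.5,"dx":0,"dy":0,"dz":-0.1,"wx":0,"wy":0,"wz":0},{"hand":-0.5,"dx":0,"dy":0,"dz":0,"wx":0,"wy":0,"wz":0}]'
python3 -m handwheel '[{"hand":-0.5,"dx":0,"dy":0,"dz":-0.1,"wx":0,"wy":0,"wz":0},{"hand":-0.5,"dx":0,"dy":0,"dz":0,"wx":0,"wy":0,"wz":0}]'
```

```text
time_s: 7.3
position: [0.5994, 0.0374, 0.0198]
tcp_rot: [[0.97, -0.244, 0.0], [-0.244, -0.97, -0.0], [0.0, 0.0, -1.0]]
force: [-0.2, -1.1, 0.8]
opening: 0.662
time_s: 7.5
position: [0.5994, 0.0374, 0.0197]
tcp_rot: [[0.97, -0.243, 0.0], [-0.243, -0.97, -0.0], [0.0, 0.0, -1.0]]
force: [-1.6, 1.4, 6.0]
opening: 0.662
```

The carton is on the bed, with contact at about 6 N. While I still hold it, I'll slide it to the side fence by feel.

```bash
python3 -m handwheel '[{"hand":-0.5,"dx":0,"dy":0,"dz":0.07,"wx":0,"wy":0,"wz":0},{"hand":-0.5,"dx":0.15,"dy":-0.04,"dz":0,"wx":0,"wy":0,"wz":0},{"hand":-0.5,"dx":0.1,"dy":-0.02,"dz":0,"wx":0,"wy":0,"wz":0},{"hand":-0.5,"dx":0,"dy":0,"dz":0,"wx":0,"wy":0,"wz":0}]'
python3 -m handwheel '[{"hand":-0.5,"dx":0.1,"dy":-0.02,"dz":0,"wx":0,"wy":0,"wz":0},{"hand":-0.5,"dx":0,"dy":0,"dz":0,"wx":0,"wy":0,"wz":0}]'
python3 -m handwheel '[{"hand":-0.5,"dx":0.1,"dy":-0.03,"dz":0,"wx":0,"wy":0,"wz":0},{"hand":-0.5,"dx":0,"dy":0,"dz":0,"wx":0,"wy":0,"wz":0}]'
python3 -m handwheel '[{"hand":-0.5,"dx":0.1,"dy":-0.02,"dz":0,"wx":0,"wy":0,"wz":0},{"hand":-0.5,"dx":0,"dy":0,"dz":0,"wx":0,"wy":0,"wz":0}]'
```

```text
time_s: 7.9
position: [0.5994, 0.0374, 0.0198]
tcp_rot: [[0.97, -0.244, -0.005], [-0.244, -0.97, 0.001], [-0.005, 0.0, -1.0]]
force: [-5.3, 1.9, 8.3]
opening: 0.662
time_s: 8.1
position: [0.5994, 0.0374, 0.0198]
tcp_rot: [[0.97, -0.244, -0.007], [-0.244, -0.97, 0.001], [-0.007, 0.001, -1.0]]
force: [-8.7, 2.4, 9.9]
opening: 0.661
time_s: 8.3
position: [0.5995, 0.0374, 0.0199]
tcp_rot: [[0.97, -0.244, -0.009], [-0.244, -0.97, 0.002], [-0.009, 0.001, -1.0]]
force: [-9.4, 2.3, 11.9]
opening: 0.667
time_s: 8.5
position: [0.5995, 0.0373, 0.0199]
tcp_rot: [[0.97, -0.244, -0.011], [-0.244, -0.97, 0.002], [-0.011, 0.001, -1.0]]
force: [-10.2, 2.1, 13.7]
opening: 0.665
```

```bash
python3 -m handwheel '[{"hand":-0.5,"dx":0,"dy":0,"dz":0.1,"wx":0,"wy":0,"wz":0},{"hand":-0.5,"dx":0,"dy":0,"dz":0,"wx":0,"wy":0,"wz":0}]'
python3 -m handwheel '[{"hand":-0.5,"dx":0,"dy":0,"dz":0.1,"wx":0,"wy":0,"wz":0},{"hand":-0.5,"dx":0,"dy":0,"dz":0,"wx":0,"wy":0,"wz":0}]'
python3 - <<'E'
from h import *
cap('wrist','w4');cap('side','s4')
E
```

```text
time_s: 8.7
position: [0.6053, 0.036, 0.0202]
tcp_rot: [[0.97, -0.244, 0.001], [-0.244, -0.97, -0.0], [0.001, -0.0, -1.0]]
force: [0.1, -0.1, -1.8]
opening: 0.666
time_s: 8.9
position: [0.6053, 0.0359, 0.021]
tcp_rot: [[0.97, -0.244, 0.001], [-0.244, -0.97, -0.0], [0.001, -0.0, -1.0]]
force: [0.3, -0.1, -2.4]
opening: 0.661
```

View pics/w4.png

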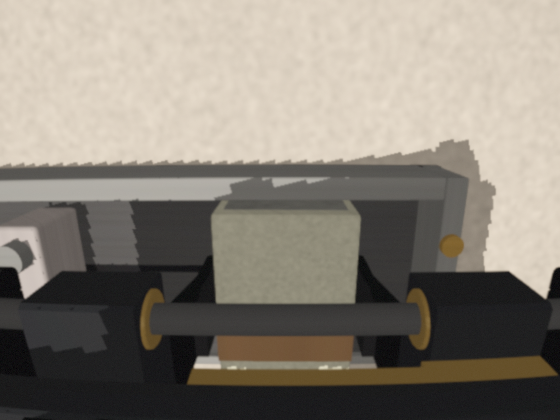

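View pics/s4.png

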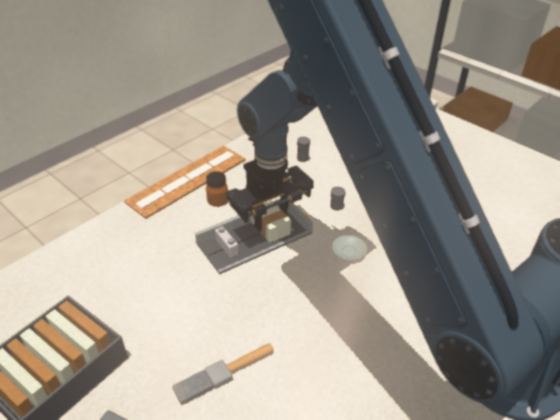

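Friction had held it. With the load off, it moved 6 mm and now floats about 1 mm up, just short of the fence. I'll continue in small steps.

```bash
python3 -m handwheel '[{"hand":-0.5,"dx":0.1,"dy":-0.02,"dz":0,"wx":0,"wy":0,"wz":0},{"hand":-0.5,"dx":0,"dy":0,"dz":0,"wx":0,"wy":0,"wz":0}]'
python3 -m handwheel '[{"hand":-0.5,"dx":0.1,"dy":-0.03,"dz":0,"wx":0,"wy":0,"wz":0},{"hand":-0.5,"dx":0,"dy":0,"dz":0,"wx":0,"wy":0,"wz":0}]'
python3 -m handwheel '[{"hand":-0.5,"dx":0.1,"dy":-0.02,"dz":0,"wx":0,"wy":0,"wz":0},{"hand":-0.5,"dx":0,"dy":0,"dz":0,"wx":0,"wy":0,"wz":0}]'
python3 -m handwheel '[{"hand":-0.5,"dx":0.1,"dy":-0.03,"dz":0,"wx":0,"wy":0,"wz":0},{"hand":-0.5,"dx":0,"dy":0,"dz":0,"wx":0,"wy":0,"wz":0}]'
```

```text
time_s: 9.2
position: [0.6061, 0.0358, 0.0211]
tcp_rot: [[0.97, -0.244, 0.0], [-0.244, -0.97, -0.0], [0.0, -0.0, -1.0]]
force: [-0.8, 0.8, -1.8]
opening: 0.666
time_s: 9.4
position: [0.6068, 0.0355, 0.0212]
tcp_rot: [[0.97, -0.244, -0.0], [-0.244, -0.97, 0.0], [-0.0, 0.0, -1.0]]
force: [0.1, 0.5, -1.8]
opening: 0.661
time_s: 9.6
position: [0.6068, 0.0355, 0.0211]
tcp_rot: [[0.97, -0.243, -0.002], [-0.243, -0.97, 0.0], [-0.002, 0.0, -1.0]]
force: [-2.0, 1.5, -0.5]
opening: 0.658
time_s: 9.8
position: [0.6068, 0.0355, 0.0211]
tcp_rot: [[0.97, -0.243, -0.004], [-0.243, -0.97, 0.001], [-0.004, 0.0, -1.0]]
force: [-5.2, 0.8, 0.8]
opening: 0.666
```

The fence contact shows −5 N. I'll back off a touch, lower and release.

```bash
python3 -m handwheel '[{"hand":-0.5,"dx":-0.13,"dy":0.03,"dz":0,"wx":0,"wy":0,"wz":0},{"hand":-0.5,"dx":0,"dy":0,"dz":-0.13,"wx":0,"wy":0,"wz":0},{"hand":-0.5,"dx":0,"dy":0,"dz":0,"wx":0,"wy":0,"wz":0}]'
python3 -m handwheel '[{"hand":0.3,"dx":0,"dy":0,"dz":0,"wx":0,"wy":0,"wz":0},{"hand":0.5,"dx":0,"dy":0,"dz":0,"wx":0,"wy":0,"wz":0},{"hand":0.8,"dx":0,"dy":0,"dz":0,"wx":0,"wy":0,"wz":0},{"hand":0.8,"dx":0,"dy":0,"dz":0,"wx":0,"wy":0,"wz":0}]'
python3 -m handwheel '[{"hand":0.8,"dx":0,"dy":0,"dz":1.5,"wx":0,"wy":0,"wz":0},{"hand":0.8,"dx":0,"dy":0,"dz":3,"wx":0,"wy":0,"wz":0},{"hand":0,"dx":0,"dy":0,"dz":3,"wx":0,"wy":0,"wz":0},{"hand":-1,"dx":0,"dy":0,"dz":0.5,"wx":0,"wy":0,"wz":0},{"hand":-1,"dx":1.5,"dy":6,"dz":0,"wx":0,"wy":0,"wz":0},{"hand":-1,"dx":0,"dy":0,"dz":0,"wx":0,"wy":0,"wz":0},{"hand":-1,"dx":0,"dy":0,"dz":0,"wx":0,"wy":0,"wz":0},{"hand":-1,"dx":0,"dy":0,"dz":0,"wx":0,"wy":0,"wz":0}]'
python3 - <<'E'
from h import *
cap('wrist','w5')
E
```

```text
time_s: 10.1
position: [0.6068, 0.0355, 0.0198]
tcp_rot: [[0.97, -0.244, -0.001], [-0.244, -0.97, 0.0], [-0.001, 0.0, -1.0]]
force: [-4.1, 1.5, 0.4]
opening: 0.671
time_s: 10.5
position: [0.6096, 0.0349, 0.0206]
tcp_rot: [[0.97, -0.244, 0.004], [-0.244, -0.97, -0.001], [0.004, -0.001, -1.0]]
force: [-0.5, 0.5, 1.5]
opening: 0.841
time_s: 11.3
position: [0.6192, 0.0835, 0.0998]
tcp_rot: [[0.97, -0.244, -0.001], [-0.244, -0.97, -0.0], [-0.001, 0.0, -1.0]]
force: [-0.0, 0.2, -0.5]
opening: 0.442
```

View pics/w5.png

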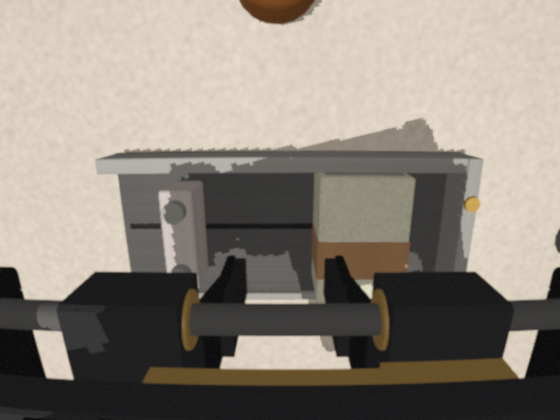

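The wide carton stands near the fence, at (313–412, 175–300), with the stop at its right. The fingers are still shutting. I'll line up behind it and go down.

```bash
python3 -m handwheel '[{"hand":-1,"dx":0.15,"dy":0.6,"dz":0,"wx":0,"wy":0,"wz":0},{"hand":-1,"dx":0,"dy":0,"dz":0,"wx":0,"wy":0,"wz":0},{"hand":-1,"dx":0,"dy":0,"dz":0,"wx":0,"wy":0,"wz":0},{"hand":-1,"dx":0,"dy":0,"dz":-2,"wx":0,"wy":0,"wz":0},{"hand":-1,"dx":0,"dy":0,"dz":-3,"wx":0,"wy":0,"wz":0},{"hand":-1,"dx":0,"dy":0,"dz":-2.5,"wx":0,"wy":0,"wz":0},{"hand":-1,"dx":0,"dy":0,"dz":-0.8,"wx":0,"wy":0,"wz":0},{"hand":-1,"dx":0,"dy":0,"dz":0,"wx":0,"wy":0,"wz":0}]'
python3 -m handwheel '[{"hand":-1,"dx":-0.1,"dy":-0.4,"dz":0,"wx":0,"wy":0,"wz":0},{"hand":-1,"dx":-0.1,"dy":-0.4,"dz":0,"wx":0,"wy":0,"wz":0},{"hand":-1,"dx":-0.1,"dy":-0.4,"dz":0,"wx":0,"wy":0,"wz":0},{"hand":-1,"dx":-0.1,"dy":-0.4,"dz":0,"wx":0,"wy":0,"wz":0},{"hand":-1,"dx":-0.1,"dy":-0.4,"dz":0,"wx":0,"wy":0,"wz":0}]'
```

```text
time_s: 12.15
position: [0.6202, 0.0897, 0.0157]
tcp_rot: [[0.97, -0.244, -0.003], [-0.244, -0.97, 0.0], [-0.003, 0.001, -1.0]]
force: [0.2, -0.0, 0.0]
opening: 0.004
time_s: 12.65
position: [0.6169, 0.07, 0.0179]
tcp_rot: [[0.97, -0.244, 0.002], [-0.244, -0.97, 0.001], [0.002, -0.001, -1.0]]
force: [1.0, 3.2, 2.8]
opening: 0.002
```

```bash
python3 -m handwheel '[{"hand":-1,"dx":-0.1,"dy":-0.4,"dz":0,"wx":0,"wy":0,"wz":0},{"hand":-1,"dx":-0.1,"dy":-0.4,"dz":0,"wx":0,"wy":0,"wz":0},{"hand":-1,"dx":-0.1,"dy":-0.4,"dz":0,"wx":0,"wy":0,"wz":0},{"hand":-1,"dx":-0.1,"dy":-0.4,"dz":0,"wx":0,"wy":0,"wz":0},{"hand":-1,"dx":-0.1,"dy":-0.4,"dz":0,"wx":0,"wy":0,"wz":0},{"hand":-1,"dx":0,"dy":0,"dz":0,"wx":0,"wy":0,"wz":0}]'
python3 - <<'E'
from h import *
cap('wrist','w6')
E
```

```text
time_s: 13.25
position: [0.6119, 0.0498, 0.0178]
tcp_rot: [[0.97, -0.244, 0.002], [-0.244, -0.97, 0.0], [0.002, -0.001, -1.0]]
force: [-0.1, 2.5, 4.0]
opening: 0.009
```

View pics/w6.png

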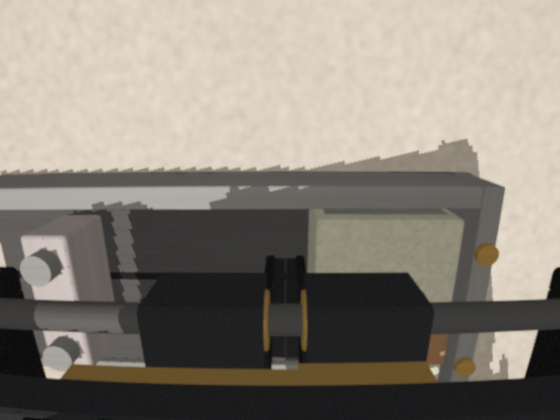

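The carton edge at column 460 is a few mm short of the end stop. I'll approach it in small steps.

```bash
python3 -m handwheel '[{"hand":-1,"dx":-0.05,"dy":-0.2,"dz":0,"wx":0,"wy":0,"wz":0},{"hand":-1,"dx":-0.05,"dy":-0.2,"dz":0,"wx":0,"wy":0,"wz":0},{"hand":-1,"dx":0,"dy":0,"dz":0,"wx":0,"wy":0,"wz":0}]'
python3 -m handwheel '[{"hand":-1,"dx":-0.05,"dy":-0.2,"dz":0,"wx":0,"wy":0,"wz":0},{"hand":-1,"dx":0,"dy":0,"dz":0,"wx":0,"wy":0,"wz":0}]'
python3 -m handwheel '[{"hand":-1,"dx":-0.05,"dy":-0.2,"dz":0,"wx":0,"wy":0,"wz":0},{"hand":-1,"dx":0,"dy":0,"dz":0,"wx":0,"wy":0,"wz":0}]'
```

```text
time_s: 13.6
position: [0.6109, 0.046, 0.0176]
tcp_rot: [[0.97, -0.244, 0.002], [-0.244, -0.97, 0.0], [0.002, -0.001, -1.0]]
force: [1.1, 3.7, 5.6]
opening: 0.004
time_s: 13.8
position: [0.6104, 0.0441, 0.0176]
tcp_rot: [[0.97, -0.244, 0.002], [-0.244, -0.97, 0.0], [0.002, -0.001, -1.0]]
force: [1.1, 4.4, 5.2]
opening: 0.006
time_s: 14.0
position: [0.6099, 0.0421, 0.0176]
tcp_rot: [[0.97, -0.244, 0.002], [-0.244, -0.97, 0.0], [0.002, -0.001, -1.0]]
force: [1.2, 3.9, 5.8]
opening: 0.003
```

```bash
python3 -m handwheel '[{"hand":-1,"dx":-0.05,"dy":-0.1,"dz":0.1,"wx":0,"wy":0,"wz":0},{"hand":-1,"dx":0,"dy":0,"dz":0,"wx":0,"wy":0,"wz":0}]'
python3 -m handwheel '[{"hand":-1,"dx":-0.02,"dy":-0.1,"dz":0,"wx":0,"wy":0,"wz":0},{"hand":-1,"dx":0,"dy":0,"dz":0,"wx":0,"wy":0,"wz":0}]'
python3 -m handwheel '[{"hand":-1,"dx":-0.02,"dy":-0.1,"dz":0,"wx":0,"wy":0,"wz":0},{"hand":-1,"dx":0,"dy":0,"dz":0,"wx":0,"wy":0,"wz":0}]'
```

```text
time_s: 14.2
position: [0.6082, 0.0404, 0.0176]
tcp_rot: [[0.97, -0.243, -0.001], [-0.243, -0.97, -0.001], [-0.001, 0.001, -1.0]]
force: [1.5, 1.2, 0.9]
opening: 0.007
time_s: 14.4
position: [0.6081, 0.0396, 0.0177]
tcp_rot: [[0.97, -0.244, -0.001], [-0.244, -0.97, -0.0], [-0.001, 0.0, -1.0]]
force: [0.1, 2.1, 1.4]
opening: 0.006
time_s: 14.6
position: [0.6079, 0.0387, 0.0177]
tcp_rot: [[0.97, -0.244, -0.001], [-0.244, -0.97, -0.0], [-0.001, 0.0, -1.0]]
force: [1.1, 2.5, 1.2]
opening: 0.006
```

```bash
python3 -m handwheel '[{"hand":-1,"dx":-0.02,"dy":-0.1,"dz":0,"wx":0,"wy":0,"wz":0},{"hand":-1,"dx":-0.02,"dy":-0.1,"dz":0,"wx":0,"wy":0,"wz":0},{"hand":-1,"dx":0,"dy":0,"dz":0,"wx":0,"wy":0,"wz":0}]'
python3 -m handwheel '[{"hand":-1,"dx":-0.02,"dy":-0.1,"dz":0,"wx":0,"wy":0,"wz":0},{"hand":-1,"dx":-0.02,"dy":-0.1,"dz":0,"wx":0,"wy":0,"wz":0},{"hand":-1,"dx":0,"dy":0,"dz":0,"wx":0,"wy":0,"wz":0}]'
python3 - <<'E'
from h import *
cap('wrist','w7')
E
```

```text
time_s: 14.9
position: [0.6075, 0.0369, 0.0178]
tcp_rot: [[0.97, -0.244, -0.001], [-0.244, -0.97, 0.0], [-0.001, -0.0, -1.0]]
force: [-0.2, 1.5, -0.2]
opening: 0.005
time_s: 15.2
position: [0.6074, 0.0366, 0.018]
tcp_rot: [[0.97, -0.245, 0.0], [-0.245, -0.97, 0.003], [-0.0, -0.003, -1.0]]
force: [0.6, 7.7, 0.7]
opening: 0.007
```

View pics/w7.png

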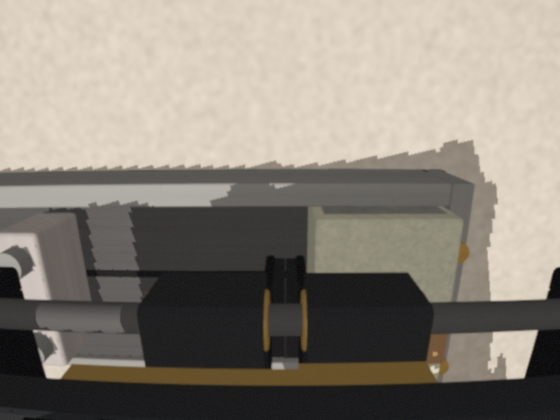

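The carton meets the stop at 7.7 N. I'll check its gap to the fence before the press.

Run:
```python
from m import *
p,d,c=cap('wrist'); P=cloud(c,d); Z=P[...,2]
t=np.array([np.cos(np.radians(75.9)),np.sin(np.radians(75.9))]); n=np.array([-t[1],t[0]])
q=P[...,:2]
# fence top pts, columns 320-440 ; carton far-top edge
for u0 in range(320,450,15):
    col=slice(u0,u0+3)
    z=np.median(Z[:,col],1); y=np.median((q@n)[:,col],1); 
    f=[i for i in range(160,215) if .030<z[i]<.040]
    k=[i for i in range(195,260) if z[i]>.046]
    print(u0,'fence y',np.round([y[f].min()*1e3,y[f].max()*1e3],1),'carton edge',round(y[k].min()*1e3,1),np.round(np.median(z[k]),4), f[0],f[-1],k[0])
```

```text
320 fence y [-631.1 -619.8] carton edge -619.9 0.0488 180 212 217
335 fence y [-630.9 -620. ] carton edge -619.8 0.0487 181 211 218
350 fence y [-631.  -620.1] carton edge -619.9 0.0487 181 212 217
365 fence y [-631.1 -620.1] carton edge -619.9 0.0486 181 211 218
380 fence y [-631.  -620.1] carton edge -620.3 0.0488 181 211 216
395 fence y [-630.8 -620.1] carton edge -620.0 0.0484 181 212 217
410 fence y [-630.9 -620. ] carton edge -620.0 0.0487 181 211 217
425 fence y [-630.9 -620.1] carton edge -619.9 0.0485 182 211 217
440 fence y [-630.8 -620. ] carton edge -620.0 0.0485 182 211 217
```

It is flush with the fence and square. Now I'll press to about 15 N.

```bash
python3 -m handwheel '[{"hand":-1,"dx":-0.02,"dy":-0.1,"dz":0,"wx":0,"wy":0,"wz":0},{"hand":-1,"dx":0,"dy":0,"dz":0,"wx":0,"wy":0,"wz":0}]'
python3 -m handwheel '[{"hand":-1,"dx":-0.02,"dy":-0.1,"dz":0,"wx":0,"wy":0,"wz":0},{"hand":-1,"dx":0,"dy":0,"dz":0,"wx":0,"wy":0,"wz":0}]'
```

```text
time_s: 15.5
position: [0.6074, 0.0365, 0.0182]
tcp_rot: [[0.969, -0.245, 0.001], [-0.245, -0.969, 0.004], [-0.0, -0.004, -1.0]]
force: [1.4, 10.3, 1.9]
opening: 0.003
time_s: 15.7
position: [0.6075, 0.0364, 0.0184]
tcp_rot: [[0.969, -0.245, 0.001], [-0.245, -0.969, 0.005], [0.0, -0.005, -1.0]]
force: [1.6, 13.5, 2.8]
opening: 0.009
```

```bash
python3 -m handwheel '[{"hand":-1,"dx":-0.02,"dy":-0.08,"dz":0,"wx":0,"wy":0,"wz":0},{"hand":-1,"dx":0,"dy":0,"dz":0,"wx":0,"wy":0,"wz":0},{"hand":-1,"dx":0,"dy":0,"dz":0,"wx":0,"wy":0,"wz":0}]'
python3 -m handwheel '[{"hand":-1,"dx":0,"dy":0,"dz":0,"wx":0,"wy":0,"wz":0},{"hand":-1,"dx":0,"dy":0,"dz":0,"wx":0,"wy":0,"wz":0},{"hand":-1,"dx":0,"dy":0,"dz":0,"wx":0,"wy":0,"wz":0},{"hand":-1,"dx":0,"dy":0,"dz":0,"wx":0,"wy":0,"wz":0}]'
```

```text
time_s: 16.0
position: [0.6075, 0.0363, 0.0186]
tcp_rot: [[0.969, -0.246, 0.002], [-0.246, -0.969, 0.006], [0.001, -0.006, -1.0]]
force: [2.1, 15.9, 3.3]
opening: 0.005
time_s: 16.4
position: [0.6074, 0.0363, 0.0186]
tcp_rot: [[0.969, -0.246, 0.002], [-0.246, -0.969, 0.005], [0.001, -0.006, -1.0]]
force: [1.8, 16.5, 2.7]
opening: 0.003
```

Sixteen newtons held for over 0.5 s. I'll retreat, rise, and go to the thin carton.

```bash
python3 -m handwheel '[{"hand":-1,"dx":0.15,"dy":0.5,"dz":0,"wx":0,"wy":0,"wz":0},{"hand":-1,"dx":0.2,"dy":0.8,"dz":0,"wx":0,"wy":0,"wz":0},{"hand":-1,"dx":0,"dy":0,"dz":3,"wx":0,"wy":0,"wz":0},{"hand":-1,"dx":0,"dy":0,"dz":4,"wx":0,"wy":0,"wz":0},{"hand":0.5,"dx":0,"dy":0,"dz":4,"wx":0,"wy":0,"wz":0},{"hand":1,"dx":-1,"dy":-2.5,"dz":3,"wx":0,"wy":0,"wz":0.03},{"hand":1,"dx":-1.5,"dy":-4,"dz":2,"wx":0,"wy":0,"wz":0.04},{"hand":1,"dx":-1.5,"dy":-4,"dz":0,"wx":0,"wy":0,"wz":0.04},{"hand":1,"dx":-1.5,"dy":-4,"dz":0,"wx":0,"wy":0,"wz":0.04},{"hand":1,"dx":-1.5,"dy":-4,"dz":0,"wx":0,"wy":0,"wz":0.04}]'
python3 -m handwheel '[{"hand":1,"dx":-2,"dy":-4,"dz":0,"wx":0,"wy":0,"wz":0.04},{"hand":1,"dx":-2,"dy":-4,"dz":0,"wx":0,"wy":0,"wz":0.04},{"hand":1,"dx":-2,"dy":-4,"dz":0,"wx":0,"wy":0,"wz":0.036},{"hand":1,"dx":-2,"dy":-4,"dz":0,"wx":0,"wy":0,"wz":0},{"hand":1,"dx":-1.5,"dy":-2.5,"dz":0,"wx":0,"wy":0,"wz":0},{"hand":1,"dx":0,"dy":0,"dz":0,"wx":0,"wy":0,"wz":0},{"hand":1,"dx":0,"dy":0,"dz":0,"wx":0,"wy":0,"wz":0}]'
python3 - <<'E'
from h import *
from m import rect
p,d,c=cap('wrist','w8'); P=cloud(c,d); Z=P[...,2]
m=((Z>.038)&(Z<.055)); m[300:]=0; m=cv2.medianBlur(m.astype(np.uint8),3)
print(rect(m,c,.044))
p,d,c=cap('top','t8'); P=cloud(c,d); Z=P[...,2]
E
```

```text
time_s: 17.4
position: [0.5395, -0.1418, 0.1784]
tcp_rot: [[0.999, -0.054, 0.0], [-0.054, -0.999, -0.001], [0.0, 0.001, -1.0]]
force: [0.6, -0.2, -0.1]
opening: 0.467
time_s: 18.1
position: [0.4446, -0.3255, 0.1778]
tcp_rot: [[0.998, 0.058, -0.001], [0.058, -0.998, 0.0], [-0.001, -0.001, -1.0]]
force: [0.1, 0.5, -0.1]
opening: 0.99
((451.2879638671875, -321.203125), (83.69622802734375, 35.99805450439453), 2.195168972015381)
```

View pics/w8.png

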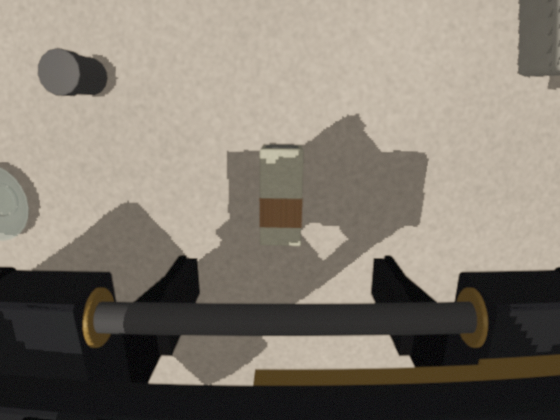

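View pics/t8.png

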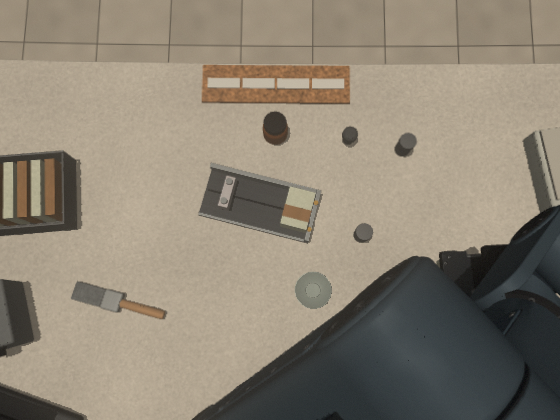

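The top view shows the wide carton square in the corner at about (298, 206). The wrist view shows the thin one at (280, 195), i.e. (0.451, −0.321). I'll grasp it.

```bash
python3 -m handwheel '[{"hand":1,"dx":0.65,"dy":0.45,"dz":-1,"wx":0,"wy":0,"wz":-0.01},{"hand":1,"dx":0,"dy":0,"dz":-3,"wx":0,"wy":0,"wz":0},{"hand":1,"dx":0,"dy":0,"dz":-3,"wx":0,"wy":0,"wz":0},{"hand":1,"dx":0,"dy":0,"dz":-3,"wx":0,"wy":0,"wz":0},{"hand":1,"dx":0,"dy":0,"dz":-3,"wx":0,"wy":0,"wz":0},{"hand":1,"dx":0,"dy":0,"dz":-2.4,"wx":0,"wy":0,"wz":0},{"hand":1,"dx":0,"dy":0,"dz":-1.1,"wx":0,"wy":0,"wz":0},{"hand":0,"dx":0,"dy":0,"dz":0,"wx":0,"wy":0,"wz":0},{"hand":-0.8,"dx":0,"dy":0,"dz":0,"wx":0,"wy":0,"wz":0},{"hand":-0.8,"dx":0,"dy":0,"dz":0,"wx":0,"wy":0,"wz":0}]'
python3 -m handwheel '[{"hand":-0.8,"dx":0,"dy":0,"dz":0,"wx":0,"wy":0,"wz":0},{"hand":-0.8,"dx":0,"dy":0,"dz":0,"wx":0,"wy":0,"wz":0},{"hand":-0.8,"dx":0,"dy":0,"dz":0,"wx":0,"wy":0,"wz":0},{"hand":-0.8,"dx":0,"dy":0,"dz":0,"wx":0,"wy":0,"wz":0},{"hand":-0.8,"dx":0,"dy":0,"dz":0,"wx":0,"wy":0,"wz":0}]'
```

```text
time_s: 19.2
position: [0.4528, -0.3209, 0.0141]
tcp_rot: [[0.999, 0.05, 0.002], [0.05, -0.999, -0.002], [0.002, 0.002, -1.0]]
force: [-0.0, -0.2, 0.3]
opening: 0.808
time_s: 19.7
position: [0.4519, -0.3208, 0.0132]
tcp_rot: [[0.999, 0.05, 0.0], [0.05, -0.999, -0.001], [0.0, 0.001, -1.0]]
force: [-0.4, -1.3, 2.2]
opening: 0.408
```

```bash
python3 -m handwheel '[{"hand":-0.8,"dx":0,"dy":0,"dz":1,"wx":0,"wy":0,"wz":0},{"hand":-0.8,"dx":0,"dy":0,"dz":2.5,"wx":0,"wy":0,"wz":0},{"hand":-0.8,"dx":0,"dy":0,"dz":3,"wx":0,"wy":0,"wz":0},{"hand":-0.8,"dx":0,"dy":0,"dz":3,"wx":0,"wy":0,"wz":0},{"hand":-0.8,"dx":0.8,"dy":2,"dz":2,"wx":0,"wy":0,"wz":-0.03},{"hand":-0.8,"dx":1.5,"dy":3.5,"dz":0.7,"wx":0,"wy":0,"wz":-0.03},{"hand":-0.8,"dx":1.5,"dy":3.5,"dz":0,"wx":0,"wy":0,"wz":-0.03},{"hand":-0.8,"dx":1.5,"dy":3.5,"dz":0,"wx":0,"wy":0,"wz":-0.03},{"hand":-0.8,"dx":1.5,"dy":3.5,"dz":0,"wx":0,"wy":0,"wz":-0.03},{"hand":-0.8,"dx":1.5,"dy":3.5,"dz":0,"wx":0,"wy":0,"wz":-0.03}]'
python3 -m handwheel '[{"hand":-0.8,"dx":1.5,"dy":3.5,"dz":0,"wx":0,"wy":0,"wz":-0.03},{"hand":-0.8,"dx":1.5,"dy":3.5,"dz":0,"wx":0,"wy":0,"wz":-0.03},{"hand":-0.8,"dx":1.5,"dy":3.5,"dz":0,"wx":0,"wy":0,"wz":-0.03},{"hand":-0.8,"dx":1.5,"dy":3.5,"dz":0,"wx":0,"wy":0,"wz":-0.026},{"hand":-0.8,"dx":1.2,"dy":3.5,"dz":0,"wx":0,"wy":0,"wz":0},{"hand":-0.8,"dx":0.5,"dy":2.4,"dz":0,"wx":0,"wy":0,"wz":0},{"hand":-0.8,"dx":0,"dy":0,"dz":0,"wx":0,"wy":0,"wz":0},{"hand":-0.8,"dx":0,"dy":0,"dz":0,"wx":0,"wy":0,"wz":0}]'
python3 - <<'E'
from h import *
cap('wrist','w9')
E
```

```text
time_s: 20.7
position: [0.5348, -0.1238, 0.1353]
tcp_rot: [[0.991, -0.131, -0.001], [-0.131, -0.991, 0.0], [-0.001, -0.0, -1.0]]
force: [0.7, 0.0, -1.5]
opening: 0.412
time_s: 21.5
position: [0.6111, 0.0741, 0.1348]
tcp_rot: [[0.97, -0.242, -0.001], [-0.242, -0.97, -0.0], [-0.001, 0.001, -1.0]]
force: [0.3, 0.3, -1.8]
opening: 0.414
```

View pics/w9.png

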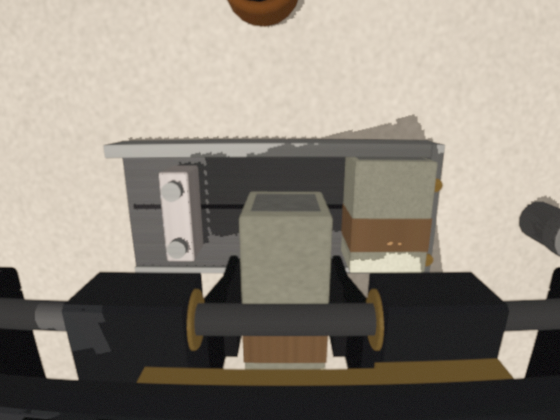

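The thin carton is held level above the bed, between the keeper (columns 160–200) and the wide carton (columns 345–430). I'll check the clearances along the row.

Run:
```python
from h import *
s=bot.read_state(); p,d,c=cap('wrist'); P=cloud(c,d); Z=P[...,2]
t=np.array([np.cos(np.radians(75.9)),np.sin(np.radians(75.9))]); n=np.array([-t[1],t[0]])
X=P[...,:2]@t; Y=P[...,:2]@n; T=s['position'][:2]
m=(Z>.044)&(Z<.056); m[:150]=0; m[270:]=0; m[:,:335]=0
print('TCP',T@t,T@n,'wide x',np.percentile(X[m],[3,97]),'y',np.percentile(Y[m],[2]))
m=(Z>.03)&(Z<.045); m[:165]=0; m[265:]=0; m[:,225:]=0; m[:,:140]=0
print('keeper x',np.percentile(X[m],[3,97]))
m=(Z>.15); m[:150]=0;m[290:]=0;m[:,:236]=0;m[:,335:]=0
print('thin y',np.percentile(Y[m],2),'x',np.percentile(X[m],[3,97]))
```

```text
TCP 0.21995823662517294 -0.5748468496727606 wide x [0.01407126 0.1717621 ] y [-0.61877835]
keeper x [0.29081496 0.31160801]
thin y -0.615598685105357 x [0.20297929 0.23715141]
```

```bash
python3 -m handwheel '[{"hand":-0.8,"dx":0,"dy":0,"dz":-1,"wx":0,"wy":0,"wz":0},{"hand":-0.8,"dx":0,"dy":0,"dz":-2.5,"wx":0,"wy":0,"wz":0},{"hand":-0.8,"dx":0,"dy":0,"dz":-2.5,"wx":0,"wy":0,"wz":0},{"hand":-0.8,"dx":0,"dy":0,"dz":-2.5,"wx":0,"wy":0,"wz":0},{"hand":-0.8,"dx":0,"dy":0,"dz":-1.4,"wx":0,"wy":0,"wz":0},{"hand":-0.8,"dx":0,"dy":0,"dz":-0.6,"wx":0,"wy":0,"wz":0},{"hand":-0.8,"dx":0,"dy":0,"dz":-0.4,"wx":0,"wy":0,"wz":0},{"hand":-0.8,"dx":0,"dy":0,"dz":-0.2,"wx":0,"wy":0,"wz":0},{"hand":-0.8,"dx":0,"dy":0,"dz":0,"wx":0,"wy":0,"wz":0}]'
python3 -m handwheel '[{"hand":-0.8,"dx":0,"dy":0,"dz":-0.1,"wx":0,"wy":0,"wz":0},{"hand":-0.8,"dx":0,"dy":0,"dz":-0.1,"wx":0,"wy":0,"wz":0},{"hand":-0.8,"dx":0,"dy":0,"dz":0,"wx":0,"wy":0,"wz":0}]'
python3 -m handwheel '[{"hand":-0.8,"dx":0,"dy":0,"dz":-0.1,"wx":0,"wy":0,"wz":0},{"hand":-0.8,"dx":0,"dy":0,"dz":0,"wx":0,"wy":0,"wz":0}]'
```

```text
time_s: 22.5
position: [0.6125, 0.0735, 0.0246]
tcp_rot: [[0.97, -0.244, 0.001], [-0.244, -0.97, -0.0], [0.001, -0.0, -1.0]]
force: [0.4, 0.2, -1.5]
opening: 0.413
time_s: 22.8
position: [0.612, 0.0736, 0.0223]
tcp_rot: [[0.97, -0.244, 0.001], [-0.244, -0.97, -0.0], [0.0, -0.0, -1.0]]
force: [-0.1, -0.0, -1.7]
opening: 0.409
time_s: 23.0
position: [0.6118, 0.0736, 0.0209]
tcp_rot: [[0.97, -0.244, -0.0], [-0.244, -0.97, 0.0], [-0.0, 0.0, -1.0]]
force: [0.0, -0.1, -1.0]
opening: 0.41
```

Floating 1–2 mm up, I'll slide it to the fence as before.

```bash
python3 -m handwheel '[{"hand":-0.8,"dx":0.15,"dy":-0.04,"dz":0,"wx":0,"wy":0,"wz":0},{"hand":-0.8,"dx":0.1,"dy":-0.02,"dz":0,"wx":0,"wy":0,"wz":0},{"hand":-0.8,"dx":0,"dy":0,"dz":0,"wx":0,"wy":0,"wz":0}]'
python3 -m handwheel '[{"hand":-0.8,"dx":0.1,"dy":-0.03,"dz":0,"wx":0,"wy":0,"wz":0},{"hand":-0.8,"dx":0,"dy":0,"dz":0,"wx":0,"wy":0,"wz":0}]'
python3 -m handwheel '[{"hand":-0.8,"dx":0.1,"dy":-0.02,"dz":0,"wx":0,"wy":0,"wz":0},{"hand":-0.8,"dx":0,"dy":0,"dz":0,"wx":0,"wy":0,"wz":0}]'
python3 -m handwheel '[{"hand":-0.8,"dx":0.1,"dy":-0.02,"dz":0,"wx":0,"wy":0,"wz":0},{"hand":-0.8,"dx":0,"dy":0,"dz":0,"wx":0,"wy":0,"wz":0}]'
```

```text
time_s: 23.3
position: [0.6147, 0.0729, 0.021]
tcp_rot: [[0.97, -0.244, 0.001], [-0.244, -0.97, -0.0], [0.001, -0.0, -1.0]]
force: [-0.7, 0.0, -2.4]
opening: 0.412
time_s: 23.5
position: [0.6155, 0.0726, 0.021]
tcp_rot: [[0.97, -0.244, 0.0], [-0.244, -0.97, -0.0], [0.0, -0.0, -1.0]]
force: [0.2, 0.1, -1.9]
opening: 0.413
time_s: 23.7
position: [0.6165, 0.0724, 0.021]
tcp_rot: [[0.97, -0.244, 0.0], [-0.244, -0.97, -0.0], [0.0, -0.0, -1.0]]
force: [0.3, -1.1, -2.6]
opening: 0.412
time_s: 23.9
position: [0.6167, 0.0724, 0.0209]
tcp_rot: [[0.97, -0.244, -0.002], [-0.244, -0.97, 0.0], [-0.002, 0.0, -1.0]]
force: [-2.2, 0.4, -1.5]
opening: 0.412
```

```bash
python3 -m handwheel '[{"hand":-0.8,"dx":-0.05,"dy":0.01,"dz":-0.1,"wx":0,"wy":0,"wz":0},{"hand":-0.8,"dx":0,"dy":0,"dz":0,"wx":0,"wy":0,"wz":0}]'
python3 -m handwheel '[{"hand":-0.8,"dx":0,"dy":0,"dz":-0.1,"wx":0,"wy":0,"wz":0},{"hand":-0.8,"dx":0,"dy":0,"dz":0,"wx":0,"wy":0,"wz":0}]'
```

```text
time_s: 24.1
position: [0.6166, 0.0724, 0.0198]
tcp_rot: [[0.97, -0.244, -0.0], [-0.244, -0.97, 0.0], [-0.0, 0.0, -1.0]]
force: [-0.8, 0.2, -1.2]
opening: 0.416
time_s: 24.3
position: [0.6166, 0.0724, 0.0193]
tcp_rot: [[0.97, -0.244, -0.0], [-0.244, -0.97, 0.0], [-0.0, 0.0, -1.0]]
force: [-2.7, 1.0, 1.4]
opening: 0.413
```

```bash
python3 -m handwheel '[{"hand":-0.3,"dx":0,"dy":0,"dz":0,"wx":0,"wy":0,"wz":0},{"hand":0.1,"dx":0,"dy":0,"dz":0,"wx":0,"wy":0,"wz":0},{"hand":0.2,"dx":0,"dy":0,"dz":0,"wx":0,"wy":0,"wz":0},{"hand":0.2,"dx":0,"dy":0,"dz":0,"wx":0,"wy":0,"wz":0}]'
python3 -m handwheel '[{"hand":0.2,"dx":0,"dy":0,"dz":1,"wx":0,"wy":0,"wz":0},{"hand":0.2,"dx":0,"dy":0,"dz":3,"wx":0,"wy":0,"wz":0},{"hand":-1,"dx":0,"dy":0,"dz":3,"wx":0,"wy":0,"wz":0},{"hand":-1,"dx":0.5,"dy":2,"dz":0,"wx":0,"wy":0,"wz":0},{"hand":-1,"dx":0.5,"dy":2,"dz":0,"wx":0,"wy":0,"wz":0},{"hand":-1,"dx":0,"dy":0,"dz":0,"wx":0,"wy":0,"wz":0},{"hand":-1,"dx":0,"dy":0,"dz":0,"wx":0,"wy":0,"wz":0}]'
python3 - <<'E'
from h import *
p,d,c=cap('wrist','w10'); P=cloud(c,d); Z=P[...,2]; s=bot.read_state()
t=np.array([np.cos(np.radians(75.9)),np.sin(np.radians(75.9))]); n=np.array([-t[1],t[0]])
print(s['opening'],s['position'][:2]@t,s['position'][:2]@n)
E
```

```text
time_s: 24.7
position: [0.6176, 0.0722, 0.019]
tcp_rot: [[0.97, -0.244, 0.002], [-0.244, -0.97, -0.0], [0.002, -0.0, -1.0]]
force: [-0.2, 0.9, -0.2]
opening: 0.57
time_s: 25.4
position: [0.6267, 0.1123, 0.0893]
tcp_rot: [[0.97, -0.243, 0.0], [-0.243, -0.97, -0.0], [0.0, 0.0, -1.0]]
force: [0.6, -1.0, 0.2]
opening: 0.232
0.187859556343999 0.26117148556837966 -0.5804042368013974
```

View pics/w10.png

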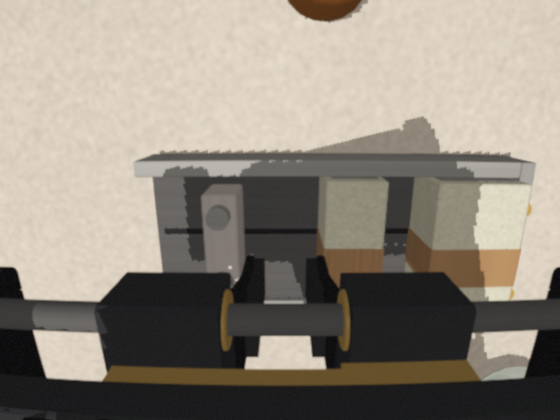

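The thin carton stands square at the fence (columns 318–387), about 28 px short of the wide one. The fingers are nearly shut, and I'll now push it up gently.

```bash
python3 -m handwheel '[{"hand":-1,"dx":0,"dy":0,"dz":0,"wx":0,"wy":0,"wz":0},{"hand":-1,"dx":0,"dy":0,"dz":-1,"wx":0,"wy":0,"wz":0},{"hand":-1,"dx":0,"dy":0,"dz":-3,"wx":0,"wy":0,"wz":0},{"hand":-1,"dx":0,"dy":0,"dz":-2.2,"wx":0,"wy":0,"wz":0},{"hand":-1,"dx":0,"dy":0,"dz":-0.7,"wx":0,"wy":0,"wz":0},{"hand":-1,"dx":0,"dy":0,"dz":0,"wx":0,"wy":0,"wz":0}]'
python3 -m handwheel '[{"hand":-1,"dx":-0.1,"dy":-0.4,"dz":0,"wx":0,"wy":0,"wz":0},{"hand":-1,"dx":-0.1,"dy":-0.4,"dz":0,"wx":0,"wy":0,"wz":0},{"hand":-1,"dx":-0.1,"dy":-0.4,"dz":0,"wx":0,"wy":0,"wz":0},{"hand":-1,"dx":-0.1,"dy":-0.4,"dz":0,"wx":0,"wy":0,"wz":0},{"hand":-1,"dx":-0.1,"dy":-0.4,"dz":0,"wx":0,"wy":0,"wz":0},{"hand":-1,"dx":-0.1,"dy":-0.4,"dz":0,"wx":0,"wy":0,"wz":0},{"hand":-1,"dx":0,"dy":0,"dz":0,"wx":0,"wy":0,"wz":0}]'
```

```text
time_s: 26.05
position: [0.6256, 0.1119, 0.0182]
tcp_rot: [[0.97, -0.244, -0.004], [-0.244, -0.97, -0.0], [-0.003, 0.001, -1.0]]
force: [-0.1, -0.1, 0.5]
opening: 0.005
time_s: 26.75
position: [0.6226, 0.0906, 0.0229]
tcp_rot: [[0.969, -0.245, 0.005], [-0.245, -0.969, 0.004], [0.004, -0.005, -1.0]]
force: [0.0, 9.3, 10.7]
opening: 0.002
```

The force is higher than expected (9 N sideways, 11 N up) before the thin carton should have met the wide one. I'll look.

Run:
```python
from h import *
p,d,c=cap('wrist','w11'); P=cloud(c,d); Z=P[...,2]
t=np.array([np.cos(np.radians(75.9)),np.sin(np.radians(75.9))]); n=np.array([-t[1],t[0]])
X=P[...,:2]@t; Y=P[...,:2]@n
for r in (225,240,255):
  print([(u,round(X[r,u]*1e3),round(Z[r,u]*1e3)) for u in range(300,520,12)])
p,d,c=cap('side','s11')
z=cv2.resize(p[180:290,180:340],None,fx=4.5,fy=4.5,interpolation=cv2.INTER_CUBIC); cv2.imwrite('pics/s11z.png',z[:,:,::-1])
```

```text
[(300, 232, 4), (312, 229, 49), (324, 224, 50), (336, 220, 50), (348, 215, 50), (360, 210, 50), (372, 205, 49), (384, 200, 48), (396, 196, 49), (408, 175, 4), (420, 172, 15), (432, 173, 30), (444, 173, 42), (456, 170, 47), (468, 166, 48), (480, 161, 49), (492, 155, 48), (504, 150, 48), (516, 144, 48)]
[(300, 232, 6), (312, 229, 50), (324, 224, 50), (336, 219, 50), (348, 214, 49), (360, 209, 49), (372, 205, 50), (384, 200, 49), (396, 195, 48), (408, 174, 4), (420, 172, 16), (432, 172, 31), (444, 173, 43), (456, 170, 48), (468, 165, 48), (480, 160, 48), (492, 154, 47), (504, 149, 48), (516, 143, 48)]
[(300, 232, 21), (312, 229, 49), (324, 224, 50), (336, 219, 50), (348, 214, 49), (360, 209, 49), (372, 205, 50), (384, 200, 49), (396, 195, 50), (408, 173, 4), (420, 173, 20), (432, 173, 33), (444, 172, 45), (456, 169, 49), (468, 164, 48), (480, 159, 49), (492, 154, 49), (504, 148, 48), (516, 143, 49)]
```

View pics/w11.png

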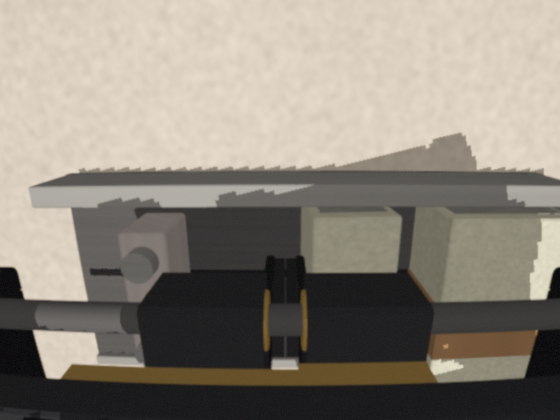

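View pics/s11z.png

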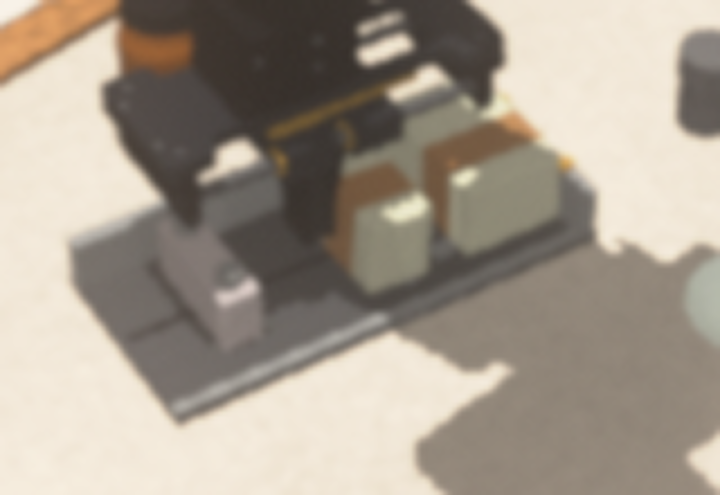

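The carton is upright and square, with a 22 mm gap left. The finger is bearing down on its face, which adds drag, so I'll ease it upward.

```bash
python3 -m handwheel '[{"hand":-1,"dx":0,"dy":0,"dz":0.3,"wx":0,"wy":0,"wz":0},{"hand":-1,"dx":0,"dy":0,"dz":0,"wx":0,"wy":0,"wz":0}]'
python3 -m handwheel '[{"hand":-1,"dx":-0.05,"dy":-0.2,"dz":0.1,"wx":0,"wy":0,"wz":0},{"hand":-1,"dx":0,"dy":0,"dz":0,"wx":0,"wy":0,"wz":0}]'
```

```text
time_s: 27.05
position: [0.6215, 0.0883, 0.0239]
tcp_rot: [[0.97, -0.243, 0.002], [-0.243, -0.97, -0.0], [0.002, -0.0, -1.0]]
force: [1.0, 0.7, -0.3]
opening: 0.01
time_s: 27.25
position: [0.6201, 0.0857, 0.0237]
tcp_rot: [[0.97, -0.244, -0.001], [-0.244, -0.97, -0.0], [-0.0, 0.0, -1.0]]
force: [0.3, 1.7, -0.5]
opening: 0.006
```

```bash
python3 -m handwheel '[{"hand":-1,"dx":-0.1,"dy":-0.3,"dz":0.02,"wx":0,"wy":0,"wz":0},{"hand":-1,"dx":-0.07,"dy":-0.3,"dz":0.02,"wx":0,"wy":0,"wz":0},{"hand":-1,"dx":-0.07,"dy":-0.3,"dz":0.02,"wx":0,"wy":0,"wz":0},{"hand":-1,"dx":-0.08,"dy":-0.3,"dz":0.02,"wx":0,"wy":0,"wz":0},{"hand":-1,"dx":0,"dy":0,"dz":0,"wx":0,"wy":0,"wz":0}]'
python3 -m handwheel '[{"hand":-1,"dx":-0.05,"dy":-0.2,"dz":0.02,"wx":0,"wy":0,"wz":0},{"hand":-1,"dx":0,"dy":0,"dz":0,"wx":0,"wy":0,"wz":0}]'
python3 -m handwheel '[{"hand":-1,"dx":-0.02,"dy":-0.1,"dz":0.02,"wx":0,"wy":0,"wz":0},{"hand":-1,"dx":0,"dy":0,"dz":0,"wx":0,"wy":0,"wz":0}]'
```

```text
time_s: 27.75
position: [0.6169, 0.0737, 0.0247]
tcp_rot: [[0.97, -0.244, -0.0], [-0.244, -0.97, -0.0], [-0.0, 0.0, -1.0]]
force: [1.1, 1.0, -0.9]
opening: 0.004
time_s: 27.95
position: [0.6165, 0.0722, 0.0249]
tcp_rot: [[0.97, -0.244, -0.0], [-0.244, -0.97, -0.0], [-0.0, 0.0, -1.0]]
force: [0.1, 0.4, 0.4]
opening: 0.006
time_s: 28.15
position: [0.6164, 0.0714, 0.0251]
tcp_rot: [[0.97, -0.244, -0.0], [-0.244, -0.97, 0.0], [-0.0, -0.0, -1.0]]
force: [0.3, -0.2, -0.7]
opening: 0.006
```

```bash
python3 -m handwheel '[{"hand":-1,"dx":-0.03,"dy":-0.1,"dz":0,"wx":0,"wy":0,"wz":0},{"hand":-1,"dx":0,"dy":0,"dz":0,"wx":0,"wy":0,"wz":0}]'
python3 -m handwheel '[{"hand":-1,"dx":-0.02,"dy":-0.1,"dz":0,"wx":0,"wy":0,"wz":0},{"hand":-1,"dx":0,"dy":0,"dz":0,"wx":0,"wy":0,"wz":0}]'
python3 -m handwheel '[{"hand":-1,"dx":-0.03,"dy":-0.1,"dz":0,"wx":0,"wy":0,"wz":0},{"hand":-1,"dx":0,"dy":0,"dz":0,"wx":0,"wy":0,"wz":0}]'
python3 -m handwheel '[{"hand":-1,"dx":-0.02,"dy":-0.1,"dz":0,"wx":0,"wy":0,"wz":0},{"hand":-1,"dx":0,"dy":0,"dz":0,"wx":0,"wy":0,"wz":0}]'
```

```text
time_s: 28.35
position: [0.6161, 0.0706, 0.0251]
tcp_rot: [[0.97, -0.244, -0.0], [-0.244, -0.97, 0.0], [-0.0, -0.0, -1.0]]
force: [-0.1, 3.1, 0.2]
opening: 0.006
time_s: 28.55
position: [0.6159, 0.0705, 0.0251]
tcp_rot: [[0.97, -0.244, 0.0], [-0.244, -0.97, 0.002], [-0.0, -0.002, -1.0]]
force: [1.1, 4.7, -1.9]
opening: 0.002
time_s: 28.75
position: [0.6159, 0.0703, 0.0253]
tcp_rot: [[0.97, -0.245, 0.001], [-0.245, -0.97, 0.003], [0.0, -0.003, -1.0]]
force: [1.1, 7.4, -1.6]
opening: 0.007
time_s: 28.95
position: [0.6159, 0.0701, 0.0254]
tcp_rot: [[0.97, -0.245, 0.002], [-0.245, -0.97, 0.004], [0.001, -0.004, -1.0]]
force: [2.8, 10.5, -0.3]
opening: 0.003
```

Flush contact at about 10 N. I'll back off, check, and go behind the keeper.

```bash
python3 -m handwheel '[{"hand":-1,"dx":0.15,"dy":0.5,"dz":0,"wx":0,"wy":0,"wz":0},{"hand":-1,"dx":0.2,"dy":0.8,"dz":0,"wx":0,"wy":0,"wz":0},{"hand":-1,"dx":0,"dy":0,"dz":3,"wx":0,"wy":0,"wz":0},{"hand":-1,"dx":0,"dy":0,"dz":4,"wx":0,"wy":0,"wz":0},{"hand":-1,"dx":0.4,"dy":3,"dz":1,"wx":0,"wy":0,"wz":0},{"hand":-1,"dx":0.8,"dy":3.5,"dz":0,"wx":0,"wy":0,"wz":0},{"hand":-1,"dx":0.8,"dy":3.5,"dz":0,"wx":0,"wy":0,"wz":0},{"hand":-1,"dx":0.2,"dy":1,"dz":0,"wx":0,"wy":0,"wz":0},{"hand":-1,"dx":0,"dy":0,"dz":0,"wx":0,"wy":0,"wz":0}]'
python3 - <<'E'
from h import *
p,d,c=cap('wrist','w12'); P=cloud(c,d); Z=P[...,2]; s=bot.read_state()
t=np.array([np.cos(np.radians(75.9)),np.sin(np.radians(75.9))]); n=np.array([-t[1],t[0]])
print(s['position'],s['position'][:2]@t,s['position'][:2]@n)
X=P[...,:2]@t; Y=P[...,:2]@n
np.savez('w12.npz',X=X,Y=Y,Z=Z)
E
```

```text
time_s: 29.85
position: [0.6409, 0.1917, 0.1051]
tcp_rot: [[0.971, -0.241, 0.0], [-0.241, -0.971, -0.001], [0.0, 0.001, -1.0]]
force: [-0.1, -0.4, -0.6]
opening: 0.007
[0.64052427 0.19028273 0.10482871] 0.34059122459087576 -0.5748708329201175
```

View pics/w12.png

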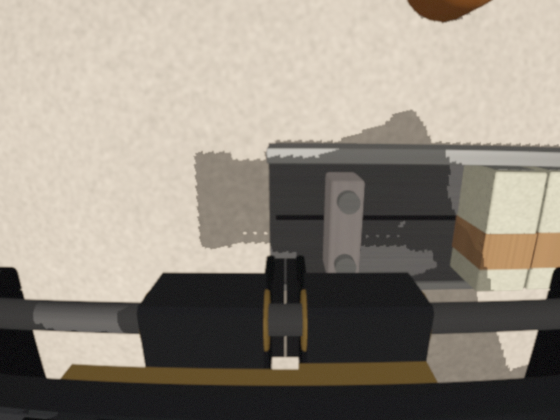

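The cartons are flush with each other and level along the fence. The tool is behind the keeper, centred. I'll go down and push.

```bash
python3 -m handwheel '[{"hand":-1,"dx":0,"dy":0,"dz":-2,"wx":0,"wy":0,"wz":0},{"hand":-1,"dx":0,"dy":0,"dz":-3,"wx":0,"wy":0,"wz":0},{"hand":-1,"dx":0,"dy":0,"dz":-2.3,"wx":0,"wy":0,"wz":0},{"hand":-1,"dx":0,"dy":0,"dz":-0.8,"wx":0,"wy":0,"wz":0},{"hand":-1,"dx":0,"dy":0,"dz":0,"wx":0,"wy":0,"wz":0}]'
python3 -m handwheel '[{"hand":-1,"dx":-0.12,"dy":-0.5,"dz":0,"wx":0,"wy":0,"wz":0},{"hand":-1,"dx":-0.12,"dy":-0.5,"dz":0,"wx":0,"wy":0,"wz":0},{"hand":-1,"dx":-0.13,"dy":-0.5,"dz":0,"wx":0,"wy":0,"wz":0},{"hand":-1,"dx":-0.12,"dy":-0.4,"dz":0,"wx":0,"wy":0,"wz":0},{"hand":-1,"dx":-0.12,"dy":-0.4,"dz":0,"wx":0,"wy":0,"wz":0},{"hand":-1,"dx":0,"dy":0,"dz":0,"wx":0,"wy":0,"wz":0}]'
```

```text
time_s: 30.4
position: [0.6398, 0.1887, 0.0227]
tcp_rot: [[0.969, -0.245, -0.004], [-0.245, -0.969, -0.001], [-0.003, 0.002, -1.0]]
force: [0.1, -0.1, 0.6]
opening: 0.006
time_s: 31.0
position: [0.6356, 0.1672, 0.025]
tcp_rot: [[0.97, -0.244, 0.002], [-0.244, -0.97, 0.0], [0.002, -0.001, -1.0]]
force: [0.5, 1.2, 1.6]
opening: 0.002
```

```bash
python3 -m handwheel '[{"hand":-1,"dx":-0.12,"dy":-0.5,"dz":0.05,"wx":0,"wy":0,"wz":0},{"hand":-1,"dx":-0.12,"dy":-0.5,"dz":0,"wx":0,"wy":0,"wz":0},{"hand":-1,"dx":-0.13,"dy":-0.5,"dz":0,"wx":0,"wy":0,"wz":0},{"hand":-1,"dx":-0.12,"dy":-0.5,"dz":0,"wx":0,"wy":0,"wz":0},{"hand":-1,"dx":-0.13,"dy":-0.5,"dz":0,"wx":0,"wy":0,"wz":0},{"hand":-1,"dx":0,"dy":0,"dz":0,"wx":0,"wy":0,"wz":0}]'
python3 -m handwheel '[{"hand":-1,"dx":-0.12,"dy":-0.5,"dz":0,"wx":0,"wy":0,"wz":0},{"hand":-1,"dx":-0.12,"dy":-0.5,"dz":0,"wx":0,"wy":0,"wz":0},{"hand":-1,"dx":-0.13,"dy":-0.5,"dz":0,"wx":0,"wy":0,"wz":0},{"hand":-1,"dx":-0.12,"dy":-0.5,"dz":0,"wx":0,"wy":0,"wz":0},{"hand":-1,"dx":-0.13,"dy":-0.5,"dz":0,"wx":0,"wy":0,"wz":0},{"hand":-1,"dx":-0.1,"dy":-0.4,"dz":0,"wx":0,"wy":0,"wz":0},{"hand":-1,"dx":0,"dy":0,"dz":0,"wx":0,"wy":0,"wz":0}]'
python3 - <<'E'
from h import *
p,d,c=cap('wrist','w13')
E
```

```text
time_s: 31.6
position: [0.6282, 0.1412, 0.0246]
tcp_rot: [[0.97, -0.244, -0.001], [-0.244, -0.97, -0.001], [-0.001, 0.001, -1.0]]
force: [0.1, 1.9, 0.1]
opening: 0.005
time_s: 32.3
position: [0.6207, 0.1123, 0.0244]
tcp_rot: [[0.97, -0.244, -0.002], [-0.244, -0.97, -0.001], [-0.001, 0.001, -1.0]]
force: [-0.3, 0.4, -1.3]
opening: -0.001
```

View pics/w13.png

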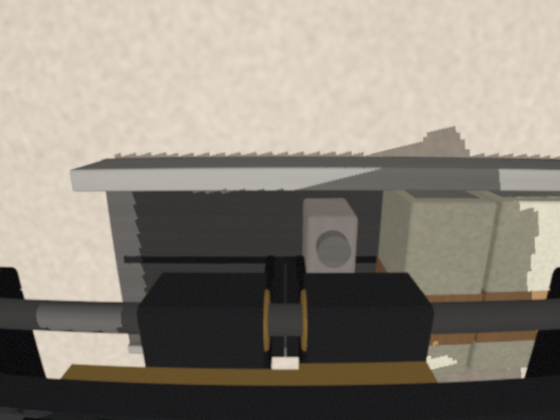

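The keeper front (column 355) is about 20 mm short of the thin carton (column 383).

```bash
python3 -m handwheel '[{"hand":-1,"dx":-0.08,"dy":-0.3,"dz":0,"wx":0,"wy":0,"wz":0},{"hand":-1,"dx":-0.07,"dy":-0.3,"dz":0,"wx":0,"wy":0,"wz":0},{"hand":-1,"dx":-0.08,"dy":-0.3,"dz":0,"wx":0,"wy":0,"wz":0},{"hand":-1,"dx":-0.07,"dy":-0.3,"dz":0,"wx":0,"wy":0,"wz":0},{"hand":-1,"dx":-0.05,"dy":-0.2,"dz":0,"wx":0,"wy":0,"wz":0},{"hand":-1,"dx":0,"dy":0,"dz":0,"wx":0,"wy":0,"wz":0}]'
python3 -m handwheel '[{"hand":-1,"dx":-0.05,"dy":-0.2,"dz":0,"wx":0,"wy":0,"wz":0},{"hand":-1,"dx":0,"dy":0,"dz":0,"wx":0,"wy":0,"wz":0}]'
python3 -m handwheel '[{"hand":-1,"dx":-0.03,"dy":-0.1,"dz":0,"wx":0,"wy":0,"wz":0},{"hand":-1,"dx":0,"dy":0,"dz":0,"wx":0,"wy":0,"wz":0}]'
python3 -m handwheel '[{"hand":-1,"dx":-0.03,"dy":-0.1,"dz":0,"wx":0,"wy":0,"wz":0},{"hand":-1,"dx":0,"dy":0,"dz":0,"wx":0,"wy":0,"wz":0}]'
```

```text
time_s: 32.95
position: [0.6173, 0.0989, 0.0244]
tcp_rot: [[0.97, -0.244, -0.002], [-0.244, -0.97, -0.0], [-0.001, 0.001, -1.0]]
force: [-0.6, 0.9, -0.8]
opening: 0.009
time_s: 33.15
position: [0.617, 0.0971, 0.0245]
tcp_rot: [[0.97, -0.244, -0.001], [-0.244, -0.97, -0.0], [-0.001, 0.0, -1.0]]
force: [-0.6, 2.2, -0.4]
opening: 0.006
time_s: 33.35
position: [0.6169, 0.0963, 0.0245]
tcp_rot: [[0.97, -0.244, -0.001], [-0.244, -0.97, -0.0], [-0.001, 0.0, -1.0]]
force: [-0.0, 3.1, -0.8]
opening: 0.006
time_s: 33.55
position: [0.6167, 0.0953, 0.0246]
tcp_rot: [[0.97, -0.244, -0.0], [-0.244, -0.97, 0.0], [-0.0, 0.0, -1.0]]
force: [-1.1, 2.5, -2.4]
opening: 0.005
```

```bash
python3 -m handwheel '[{"hand":-1,"dx":-0.02,"dy":-0.1,"dz":0,"wx":0,"wy":0,"wz":0},{"hand":-1,"dx":0,"dy":0,"dz":0,"wx":0,"wy":0,"wz":0}]'
python3 -m handwheel '[{"hand":-1,"dx":-0.03,"dy":-0.1,"dz":0,"wx":0,"wy":0,"wz":0},{"hand":-1,"dx":0,"dy":0,"dz":0,"wx":0,"wy":0,"wz":0}]'
python3 -m handwheel '[{"hand":-1,"dx":-0.02,"dy":-0.1,"dz":0,"wx":0,"wy":0,"wz":0},{"hand":-1,"dx":0,"dy":0,"dz":0,"wx":0,"wy":0,"wz":0}]'
python3 -m handwheel '[{"hand":-1,"dx":-0.03,"dy":-0.1,"dz":0,"wx":0,"wy":0,"wz":0},{"hand":-1,"dx":0,"dy":0,"dz":0,"wx":0,"wy":0,"wz":0}]'
```

```text
time_s: 33.75
position: [0.6165, 0.0943, 0.0246]
tcp_rot: [[0.97, -0.244, -0.0], [-0.244, -0.97, -0.0], [-0.0, 0.0, -1.0]]
force: [-0.6, 2.7, -0.5]
opening: 0.006
time_s: 33.95
position: [0.6164, 0.0936, 0.0247]
tcp_rot: [[0.97, -0.244, 0.0], [-0.244, -0.97, 0.0], [0.0, -0.0, -1.0]]
force: [-1.7, 4.3, -2.6]
opening: 0.009
time_s: 34.15
position: [0.6162, 0.0927, 0.0247]
tcp_rot: [[0.97, -0.244, 0.0], [-0.244, -0.97, 0.0], [0.0, -0.001, -1.0]]
force: [-0.7, 4.6, -1.5]
opening: 0.002
time_s: 34.35
position: [0.616, 0.0919, 0.0247]
tcp_rot: [[0.97, -0.244, 0.001], [-0.244, -0.97, 0.001], [0.0, -0.001, -1.0]]
force: [-1.2, 5.9, -1.6]
opening: 0.003
```

```bash
python3 -m handwheel '[{"hand":-1,"dx":-0.03,"dy":-0.1,"dz":0,"wx":0,"wy":0,"wz":0},{"hand":-1,"dx":0,"dy":0,"dz":0,"wx":0,"wy":0,"wz":0}]'
python3 -m handwheel '[{"hand":-1,"dx":-0.02,"dy":-0.1,"dz":0,"wx":0,"wy":0,"wz":0},{"hand":-1,"dx":0,"dy":0,"dz":0,"wx":0,"wy":0,"wz":0}]'
python3 -m handwheel '[{"hand":-1,"dx":-0.03,"dy":-0.1,"dz":0,"wx":0,"wy":0,"wz":0},{"hand":-1,"dx":0,"dy":0,"dz":0,"wx":0,"wy":0,"wz":0}]'
python3 -m handwheel '[{"hand":-1,"dx":-0.02,"dy":-0.1,"dz":0,"wx":0,"wy":0,"wz":0},{"hand":-1,"dx":0,"dy":0,"dz":0,"wx":0,"wy":0,"wz":0}]'
```

```text
time_s: 34.55
position: [0.616, 0.0918, 0.0247]
tcp_rot: [[0.97, -0.245, 0.001], [-0.245, -0.97, 0.002], [0.001, -0.003, -1.0]]
force: [0.3, 8.5, -2.1]
opening: 0.005
time_s: 34.75
position: [0.616, 0.0918, 0.0247]
tcp_rot: [[0.969, -0.245, 0.002], [-0.245, -0.969, 0.004], [0.001, -0.004, -1.0]]
force: [1.1, 11.2, -1.9]
opening: 0.002
time_s: 34.95
position: [0.616, 0.0918, 0.0247]
tcp_rot: [[0.969, -0.246, 0.003], [-0.246, -0.969, 0.005], [0.001, -0.006, -1.0]]
force: [1.2, 13.9, -3.5]
opening: 0.009
time_s: 35.15
position: [0.616, 0.0918, 0.0247]
tcp_rot: [[0.969, -0.246, 0.003], [-0.246, -0.969, 0.006], [0.002, -0.007, -1.0]]
force: [2.1, 17.6, -2.8]
opening: 0.009
```

It stopped where a tight row should. I'll go slightly higher, because the keeper's friction takes about 3 N, and hold.

```bash
python3 -m handwheel '[{"hand":-1,"dx":-0.01,"dy":-0.05,"dz":0,"wx":0,"wy":0,"wz":0},{"hand":-1,"dx":0,"dy":0,"dz":0,"wx":0,"wy":0,"wz":0},{"hand":-1,"dx":0,"dy":0,"dz":0,"wx":0,"wy":0,"wz":0},{"hand":-1,"dx":0,"dy":0,"dz":0,"wx":0,"wy":0,"wz":0}]'
python3 -m handwheel '[{"hand":-1,"dx":0,"dy":0,"dz":0,"wx":0,"wy":0,"wz":0},{"hand":-1,"dx":0,"dy":0,"dz":0,"wx":0,"wy":0,"wz":0},{"hand":-1,"dx":0,"dy":0,"dz":0,"wx":0,"wy":0,"wz":0},{"hand":-1,"dx":0,"dy":0,"dz":0,"wx":0,"wy":0,"wz":0}]'
python3 -m handwheel '[{"hand":-1,"dx":0.05,"dy":0.2,"dz":0,"wx":0,"wy":0,"wz":0},{"hand":-1,"dx":0.1,"dy":0.4,"dz":0,"wx":0,"wy":0,"wz":0},{"hand":-1,"dx":0.2,"dy":0.8,"dz":0,"wx":0,"wy":0,"wz":0},{"hand":-1,"dx":0,"dy":0,"dz":3,"wx":0,"wy":0,"wz":0},{"hand":-1,"dx":0,"dy":0,"dz":4,"wx":0,"wy":0,"wz":0},{"hand":-1,"dx":-0.5,"dy":0,"dz":4,"wx":0,"wy":0,"wz":0},{"hand":-1,"dx":0,"dy":0,"dz":0,"wx":0,"wy":0,"wz":0},{"hand":-1,"dx":0,"dy":0,"dz":0,"wx":0,"wy":0,"wz":0}]'
python3 - <<'E'
from h import *
p,d,c=cap('wrist','w14'); P=cloud(c,d); Z=P[...,2]
t=np.array([np.cos(np.radians(75.9)),np.sin(np.radians(75.9))]); n=np.array([-t[1],t[0]])
X=P[...,:2]@t; Y=P[...,:2]@n
for r in (200,215,230,240):
  print([(u,round(X[r,u]*1e3),round(Z[r,u]*1e3)) for u in range(290,520,8)])
E
```

```text
time_s: 35.55
position: [0.616, 0.0918, 0.0247]
tcp_rot: [[0.969, -0.246, 0.004], [-0.246, -0.969, 0.007], [0.002, -0.008, -1.0]]
force: [2.2, 19.1, -3.7]
opening: 0.008
time_s: 35.95
position: [0.616, 0.0918, 0.0247]
tcp_rot: [[0.969, -0.246, 0.004], [-0.246, -0.969, 0.007], [0.002, -0.008, -1.0]]
force: [1.8, 18.9, -4.4]
opening: 0.007
time_s: 36.75
position: [0.6144, 0.1002, 0.1363]
tcp_rot: [[0.97, -0.244, 0.004], [-0.244, -0.97, -0.001], [0.004, 0.0, -1.0]]
force: [-1.3, -0.3, -0.8]
opening: 0.003
[(290, 243, 4), (298, 236, 3), (306, 231, 26), (314, 226, 39), (322, 220, 41), (330, 214, 40), (338, 208, 43), (346, 203, 48), (354, 198, 48), (362, 192, 48), (370, 186, 48), (378, 181, 49), (386, 175, 48), (394, 169, 49), (402, 163, 49), (410, 157, 48), (418, 151, 48), (426, 145, 48), (434, 140, 49), (442, 134, 49), (450, 128, 49), (458, 122, 49), (466, 116, 49), (474, 82, -1), (482, 74, -2), (490, 68, -1), (498, 61, 0), (506, 52, -2), (514, 44, -2)]
[(290, 243, 4), (298, 236, 4), (306, 230, 25), (314, 225, 40), (322, 219, 40), (330, 213, 40), (338, 209, 48), (346, 203, 48), (354, 197
[... 531 characters left out ...]
4, 167, 48), (402, 161, 48), (410, 155, 49), (418, 149, 49), (426, 143, 49), (434, 137, 50), (442, 132, 50), (450, 125, 49), (458, 119, 49), (466, 105, 35), (474, 77, -2), (482, 71, -1), (490, 62, -2), (498, 55, -2), (506, 48, 0), (514, 40, -1)]
[(290, 243, 5), (298, 236, 4), (306, 230, 30), (314, 225, 45), (322, 220, 47), (330, 213, 46), (338, 208, 49), (346, 202, 48), (354, 196, 49), (362, 190, 48), (370, 184, 49), (378, 179, 50), (386, 172, 48), (394, 166, 48), (402, 160, 48), (410, 155, 49), (418, 148, 49), (426, 142, 49), (434, 136, 49), (442, 130, 49), (450, 124, 49), (458, 118, 49), (466, 85, 0), (474, 77, -1), (482, 68, -2), (490, 61, -1), (498, 53, -1), (506, 45, -1), (514, 37, -2)]
```

View pics/w14.png

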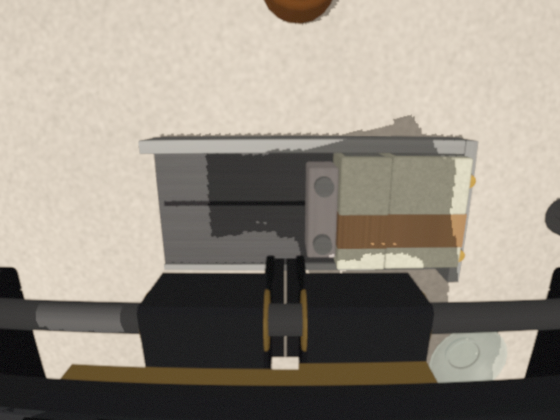

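The row is closed: keeper at columns 306–338, cartons touching at 338–392–470, top edges along the fence, no gaps. I'll check the fence gap and the bystanders, then hand in.

Run:
```python
from h import *
p,d,c=cap('wrist'); P=cloud(c,d); Z=P[...,2]
t=np.array([np.cos(np.radians(75.9)),np.sin(np.radians(75.9))]); n=np.array([-t[1],t[0]])
Y=P[...,:2]@n
for u in (345,360,378,400,420,440,455):
    z=np.median(Z[:,u:u+3],1); y=np.median(Y[:,u:u+3],1)
    f=[i for i in range(130,165) if .030<z[i]<.040]; k=[i for i in range(140,200) if z[i]>.046]
    print(u,round(y[f].max()*1e3,1),round(y[k].min()*1e3,1))
a=cv2.imread('pics/top0.png'); p,d,c=cap('top','tend')
s=bot.read_state(); print(s['force'],s['time_s'])
```

```text
345 -619.1 -618.6
360 -619.1 -618.7
378 -619.2 -618.7
400 -620.0 -619.6
420 -620.3 -619.8
440 -619.8 -619.9
455 -620.1 -619.4
[-0.3484335  -0.56807418 -0.79934231] 36.9
```

View pics/tend.png

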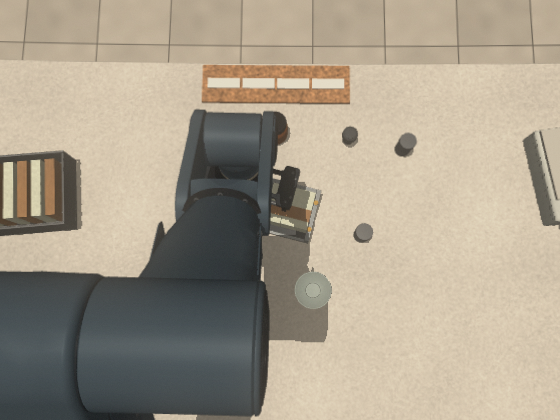

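The bystanders in view are where they were: canisters, eyepiece and dish at their original pixels. The jar is partly hidden and the brush fully hidden by the arm, but both were in place at time 18 s and I have not gone near them. Fence gaps are under 1 mm, so I'll hand in.

```bash
python3 -c "
from rig import hand_in; print(hand_in())"
```

```text
the job is handed in; nothing more can be done
None
```

The row is packed and I handed it in at about 37 s; the hand-in gave no verdict.

- **Wide carton:** I set it down gently, slid it to the side fence and pushed it into the corner. It was pressed against the end stop at about 16 N for over 0.5 s.
- **Thin carton:** It then went in flush against the wide one and the fence, with a contact of about 10 N.
- **Keeper:** I slid it up and held it at about 19 N on the tool, so roughly 15 N on the row after its own friction, for about 0.8 s. I then backed off and raised the tool clear.

**Last checks:** the gaps to the fence measured under 1 mm and the cartons looked square. The keeper front was about 94–95 mm from the end stop (94 is fully closed), and the force reading was near zero.

**What did not go cleanly:**
- My first move command was refused for missing fields; nothing moved.
- The wide carton stuck by friction during its slide to the fence. The thin one dragged at about 9 N sideways and 11 N up while being pushed. I eased both by lifting slightly.
- The two cameras disagreed by 3–4 mm on the corner position, so I found the contacts by feel.
- In the last top view the arm hid the brush and part of the jar. Both were in place at about 18 s and I did not go near them after that.

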